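# Load an insulating ring on the shuttle with a flat paddle

## Robot

A 6-joint arm with a two-finger parallel gripper is mounted at the origin on the work surface. World frame = base frame: x ahead of the robot, y to its left, z up, the work surface at z = 0. Lengths are in mm, angles in rad, forces in N, time in s.
With the tool pointing down it reaches from about 275 to 725 mm from the base axis. Payload 5.6 kg.
Tool frame: the origin (TCP) lies at the very end of the fingers, on their centre line; the grasp point (between the pads) lies 19 mm behind it (env.hold_point_z is the distance from the TCP to the grasp point, in mm); x points along the fingers, y is the direction in which the jaws open and shut, and the axes are right-handed (so a half turn about x gives the same grasp; the last joint's range is limited). The gripper opens to 85 mm and grips with 20 to 120 N. Pads are 22 mm wide; open, the fingers measure 114 mm over their backs; the gripper's body (76 mm by 85 mm) begins 54 mm behind the grasp point. The pads swing forward as they close: fully open they stand 13 mm farther back than shut.
Start: joints at [1.512, 0.255, 0.108, 0, -1.424, -0.285], TCP at [185.36, 517.817, 231.283] pointing down, gripper open.
Joint ranges: [-2.95, 2.95], [-1.21, 1.97], [-1.09, 1.5], [-2.87, 1.71], [-2.94, -0.07], [-3.05, 3.05]. Speed limits (rad/s): [2.57, 2.57, 3.14, 3.14, 3.14, 3.14].

## Interface

Orientations are given as a 3x3 rotation matrix whose columns are the frame's x, y, z axes.
In Python, from rig import monitor, vision, job, env gives the robot as it stands.
- The arm moves only by the tool play_rows, never from a script. Its argument "plan" is a list that holds one entry, the list of rows, each a list of 7 numbers: the turn, a rotation vector about the tool's x, y, z in rad, then the shift along the tool's x, y, z in cm, then the opening, from 0 (shut) to 1 (fully open). A call has exactly 8 rows; each row shifts and turns the pose as measured when the row begins, along the tool's axes as they then stand; what a row does not reach is not made up. A row lasts 1/12 s, in which the tool goes at most 41.7 mm and 7.16 degrees, less where a joint would pass 70% of its speed; a pose out of reach is approached as far as the arm can. A call is refused whole if a number of a shift passes 4.17 or a number of a turn 0.125, either way. A call with a gripper value outside its range is refused whole. The fingers move at their own pace and stop on an object; the grip force is fixed at half the most. Time passes only in rows, so rows that do not move let the fingers close, or fill a call up. It gives the time, the measured TCP pose, the force and the opening at its end, in the units of the state.
- monitor.sense(): the state, without advancing time (a new reading comes with each control period).
- vision.read_camera(name): name is "side" or "top" or "wrist"; returns a dict with "color" (400x640x3 uint8, blue, green, red), "fx", "fy", "cx", "cy" (pixels), "rvec" (rotation vector, rad) and "tvec" (3), from world to camera coordinates, as OpenCV has them; the wrist camera has in their place "tool_from_camera" (4x4, takes a point from camera to tool coordinates, whose origin is the TCP and whose axes are the tool frame's). Camera axes: x right, y down, z forward; pixel columns grow to the right and rows downward; lengths in mm; the calibration is good to about 2 mm. A picture is of the moment at which its call begins: read the wrist's pose just before it. There is no depth.
- job.close_job(): hands the job in, once; it reports no verdict.
The state is a dict: "time_s": time; "qpos": joint angles; "dq": joint speeds; "effort": joint torques, N m; "eef_pos": TCP position; "eef_rot": TCP orientation; "ft_force": force on the tool from outside, world axes, zero at the start; "wrist_torque": the same for the moment, N m; "grip_width": finger opening in mm.
Only numpy, scipy, OpenCV 4.12 (cv2) and the standard library are available. Lean on these libraries where they do the work, as an engineer would, in place of code of your own. Each camera call takes 0.05 s, during which the arm holds its last target.

## Task

Take the loading paddle off its stand with the loose orange ring lying on its flat fork, carry it level to the fixture, and lower it until the ring lies flat on the white post of the shuttle, around the steel pin. Lower the fork clear beneath the ring and push the shuttle along with the fork until the fork's tips press the red sprung stop in about half-way, never to its end; hold that for a good second, then draw the fork straight back out from under the ring and put the paddle back level on its stand. Keep the paddle level, move the ring only with the paddle, be gentle with the fixture and disturb nothing else.

Things in the scene. Friction and masses are not known exactly. Their poses are not given: they have to be found in the camera images.
- grip (a point): Centre of the paddle's upright blue grip block: 44 mm long (x), 16 mm wide (y), 50 mm tall; pinch it across y from above. The paddle is one rigid aluminium piece, 160 g; x points from grip to fork tips, z up. Its flat blade is 5 mm thick, top face 25 mm and underside 30 mm below this point, 16 mm wide at the grip.
- fork (a point): Point on the top face of the paddle's fork, on its centre line, 95 mm ahead (+x) of the grip centre and 25 mm lower. Two tines, each 8 mm wide, 32 mm apart (48 mm overall), begin at the throat 25 mm behind this point and end in flat tips 30 mm ahead of it. Axes as the paddle's.
- ring_mid (a point): Centre of the loose orange ring, halfway up: outer diameter 54 mm, hole 16 mm, 5 mm thick, about 30 g, z its axis. It starts lying flat and unfixed on the two tines, within 5 mm of the fork point; only friction holds it.
- seat (a point): Centre of the flat top of the shuttle's white post (22 mm across), where the ring is to lie; 60 mm above the table. Moves with the shuttle; x is the way to the stop. A steel pin, 10 mm across, stands 16 mm up from it with a tapered tip (ring's play: 3 mm all round). Below the seat 32 mm are free around the post: the fork straddles it with 5 mm play a side and can go 10 mm below the ring.
- shuttle (a joint): How far the black shuttle with the white post has slid towards the stop (m): starts at 0 to 0.008, end of track 0.055. About 2.5 N of friction; stays where it is left. It is pushed by the fork's throat against the post.
- stop (a joint): How far the red sprung plate is pressed in (m): 0 free, 0.008 hard end. 3 N to start, then 1.5 N per mm (9 N half-way, plus the shuttle's friction). Plate 64 mm wide, 28 to 62 mm above the table. Its block is set anew each time and not measured: the fork's tips (44 mm past the post's centre when the throat pushes it) meet it at a shuttle travel of 0.020 to 0.040; find it by feel.
- fixture: Dark steel base plate of the fixture, fixed, 240 x 110 x 12 mm, carrying two rails, the shuttle and the stop. Origin on the table, on the track's centre line; the plate reaches from x = -70 to +170 mm; x is the sliding direction towards the stop. The seat is at x = 20 mm plus the shuttle's travel.
- stand: The paddle's stand, fixed: grey foot with two black rubber blocks, 60 mm wide (y), flat tops 30 mm above the table, from x = -96 to -44 mm and -23 to -1 mm of its origin (on the table). The paddle lies on them at the start, and when put back, with its grip centre near x = -70 mm, y = 0, 60 mm up, pointing along the stand's x.
Not all that is in view belongs to the job. Leave any pink or purple look-alike of the part that bears grip alone.

How it is judged:
By the outcome, as a careful person would: the job done as asked, in the order asked, and still so for the second after the job is handed in, with the robot touching nothing.
It also fails if it takes over 72 s, if anything falls off the work surface, if the arm or the gripper's body presses on something with over 40 N, if the wrist force passes 120 N, or if a joint passes its speed limit or range.

## Working session

There is one attempt and no reset: what is moved stays moved. The work goes in short steps, Python scripts to look and compute and a tool call to move; the robot and the scene stay as the last step left them, time stands still between calls to the robot, and variables do not carry over. Pictures are saved under pics/ and viewed, and the job is handed in when it is done.

Besides the shell and the picture viewer there is one more tool, called after "Emit:" as name(argument=value, ...) on one line, values as JSON. play_rows: Moves the arm, as the interface text tells. Its arguments: {"type":"object","properties":{"plan":{"type":"array","items":{"type":"array","items":{"type":"array","items":{"type":"number"}}}}},"required":["plan"]}

```bash
ls; mkdir -p pics; python3 - <<'E'
from rig import monitor, vision, job, env
import cv2,numpy as np
s=monitor.sense();print({k:np.round(v,3).tolist() for k,v in s.items()})
for n in("top","side","wrist"):
    d=vision.read_camera(n);cv2.imwrite(f"pics/{n}0.png",d["color"]);print(n,{k:np.round(v,3).tolist() for k,v in d.items() if k!="color"})
print(env.hold_point_z)
E
```

```text
pics
{'time_s': 0.0, 'qpos': [1.512, 0.256, 0.107, -0.0, -1.424, -0.285], 'dq': [-0.0, -0.001, 0.001, -0.003, 0.002, 0.001], 'effort': [0.0, -38.663, 23.794, 5.365, -0.006, -0.0], 'eef_pos': [185.162, 517.35, 230.379], 'eef_rot': [[-0.001, -0.337, -0.941], [-0.002, -0.941, 0.337], [-1.0, 0.002, -0.0]], 'ft_force': [-0.592, -0.365, -0.703], 'wrist_torque': [-0.02, 0.014, 0.06], 'grip_width': 85.397}
top {'fx': 408.243, 'fy': 408.243, 'cx': 315.785, 'cy': 199.756, 'rvec': [2.179, -2.126, 0.129], 'tvec': [-106.737, 479.584, 1020.825]}
side {'fx': 431.197, 'fy': 431.197, 'cx': 324.282, 'cy': 200.251, 'rvec': [2.149, -0.561, 0.274], 'tvec': [-458.585, 124.799, 1044.619]}
wrist {'fx': 311.301, 'fy': 311.301, 'cx': 318.597, 'cy': 202.144, 'tool_from_camera': [[0.0, -0.261, 0.965, -143.122], [1.0, 0.001, -0.0, 0.873], [-0.001, 0.965, 0.261, -66.175], [0.0, 0.0, 0.0, 1.0]]}
18.700000000000003
```

View pics/top0.png

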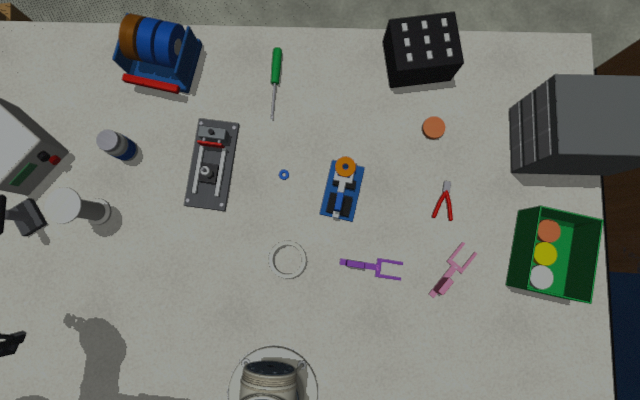

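View pics/side0.png

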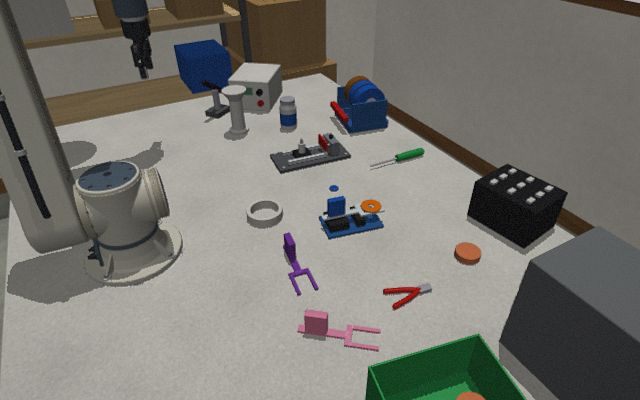

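View pics/wrist0.png

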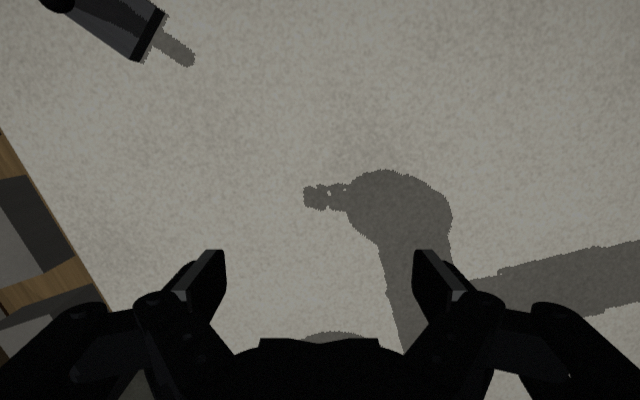

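```bash
cat > h.py <<'E'
import numpy as np,cv2
from rig import monitor, vision, job, env
def cam(n):
    d=vision.read_camera(n);return d
def ray(d,u,v,s=None):
    p=np.array([(u-d["cx"])/d["fx"],(v-d["cy"])/d["fy"],1.])
    if "rvec" in d:
        R=cv2.Rodrigues(np.array(d["rvec"],float))[0];t=np.array(d["tvec"],float).ravel()
        return -R.T@t,R.T@p
    T=np.array(d["tool_from_camera"]);R=np.array(s["eef_rot"]);
    return R@T[:3,3]+np.array(s["eef_pos"]),R@T[:3,:3]@p
def onz(d,u,v,z,s=None):
    o,r=ray(d,u,v,s);return o+r*(z-o[2])/r[2]
def proj(d,P,s=None):
    P=np.atleast_2d(np.array(P,float))
    if "rvec" in d:
        R=cv2.Rodrigues(np.array(d["rvec"],float))[0];c=P@R.T+np.array(d["tvec"]).ravel()
    else:
        T=np.array(d["tool_from_camera"]);q=(P-np.array(s["eef_pos"]))@np.array(s["eef_rot"]);c=(q-T[:3,3])@T[:3,:3]
    return np.c_[c[:,0]/c[:,2]*d["fx"]+d["cx"],c[:,1]/c[:,2]*d["fy"]+d["cy"]]
def crop(img,x0,y0,x1,y1,f,name):
    cv2.imwrite(name,cv2.resize(img[y0:y1,x0:x1],None,fx=f,fy=f,interpolation=cv2.INTER_CUBIC))
E
python3 - <<'E'
from h import *
t=cv2.imread("pics/top0.png");s=cv2.imread("pics/side0.png")
a=cv2.resize(t[140:230,305:385],None,fx=6,fy=6,interpolation=cv2.INTER_CUBIC)
cv2.imwrite("pics/c1.png",a)
crop(t,175,110,255,215,5,"pics/c2.png")
crop(s,310,175,400,245,8,"pics/c3.png")
crop(s,265,125,360,180,8,"pics/c4.png")
E
```

```text
(no output)
```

View pics/c1.png

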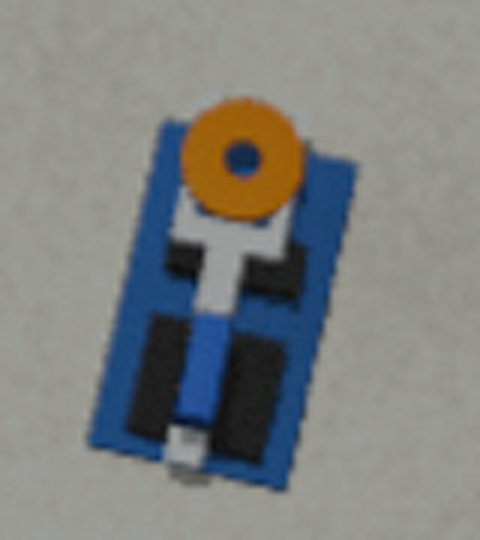

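View pics/c2.png

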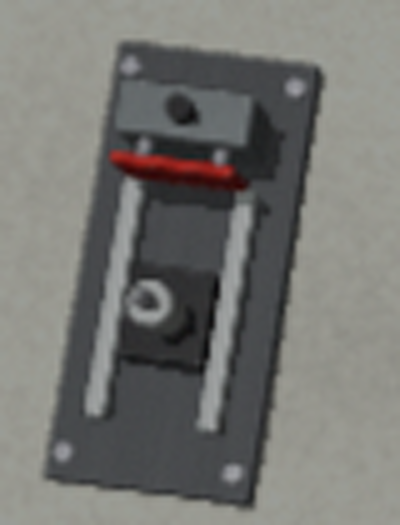

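View pics/c3.png

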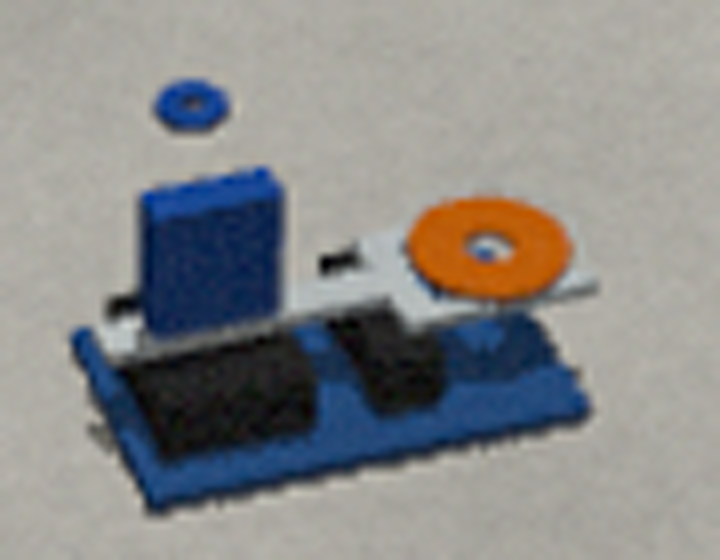

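View pics/c4.png

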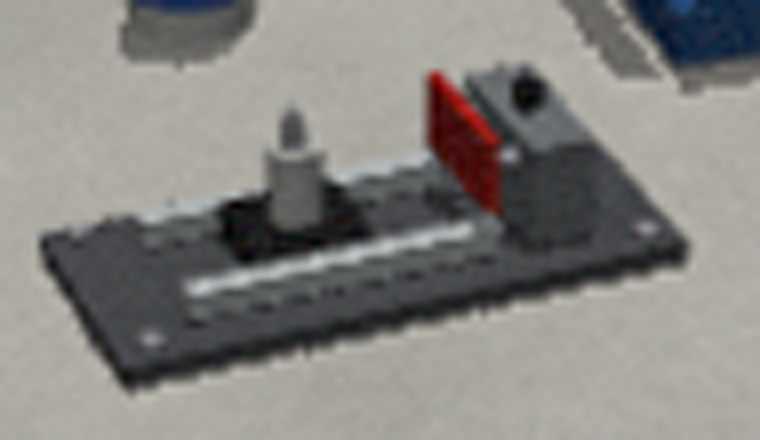

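```bash
python3 - <<'E'
from h import *
d=cam("top");e=cam("side")
c=lambda u,v:(u/6+305,v/6+140)
a=np.mean([onz(d,*c(*p),85) for p in[(192,315),(230,317),(180,415),(213,420)]],0)
f=onz(d,*c(230,317),85);
print("grip",a, "ring",onz(d,*c(243,158),40))
rear=onz(d,*c(187,450),35);print("rear",rear)
c=lambda u,v:(u/5+175,v/5+110)
C=[onz(d,*c(*p),12) for p in[(122,42),(322,68),(250,505),(45,478)]]
print(np.array(C).round(1)); m=np.mean(C,0)
x=(C[0]+C[1]-C[2]-C[3])/2;print("fix mid",m,"len",np.linalg.norm(x),"yaw",np.arctan2(x[1],x[0]))
print("seat",onz(d,*c(148,302),60), "side grip top",onz(e,310+210/8,175+190/8,85),"ring",onz(e,310+490/8,175+247/8,40),"pin tip",onz(e,265+293/8,125+108/8,76))
E
```

```text
grip [ 473.17405908 -151.83611935   85.        ] ring [ 569.46814184 -169.22414808   40.        ]
rear [ 443.57095239 -147.77968956   35.        ]
[[697.4 224.1  12. ]
 [685.5 115.7  12. ]
 [449.  141.8  12. ]
 [460.5 250.1  12. ]]
fix mid [573.12015198 182.9144175   12.        ] len 238.15894858870308 yaw -0.10949071666006553
seat [546.19220439 187.79325226  60.        ] side grip top [ 474.40689849 -152.6622503    85.        ] ring [ 569.03397835 -171.77394034   40.        ] pin tip [547.05261172 184.58622297  76.        ]
```

Emit:
play_rows(plan=[[[-0.117,0,0,0,0,0,1],[-0.117,0,0,0,1,-1,1],[0,0,0,0.5,2.3,-2.5,1],[0,0,0,0.5,2.3,-2.5,1],[0,0,0,0.5,2.3,-2.5,1],[0,0,0,0.5,2.3,-2.5,1],[0,0,0,0.5,2.3,-2.5,1],[0,0,0,0.5,2.3,-2.5,1]]])

```text
time_s: 0.92
eef_pos: [329.6, 351.5, 198.4]
eef_rot: [[-0.001, -0.088, -0.996], [-0.001, -0.996, 0.088], [-1.0, 0.001, 0.001]]
ft_force: [0.2, 1.0, -1.3]
grip_width: 85.3
```

Emit:
play_rows(plan=[[[0.022,0,0,0.8,2.6,-2.6,1],[0,0,0,0.8,2.6,-2.6,1],[0,0,0,0.8,2.6,-2.6,1],[0,0,0,0.8,2.6,-2.6,1],[0,0,0,0.8,2.6,-2.6,1],[0,0,0,0,0,0,1],[0,0,0,0,0,0,1],[0,0,0,0,0,0,1]]])

```text
time_s: 1.58
eef_pos: [451.7, 194.5, 155.3]
eef_rot: [[-0.002, -0.118, -0.993], [-0.002, -0.993, 0.118], [-1.0, 0.002, 0.002]]
ft_force: [0.2, 0.1, 1.1]
grip_width: 85.5
```

```bash
python3 - <<'E'
from h import *
s=monitor.sense();d=cam("wrist");cv2.imwrite("pics/w1.png",d["color"])
print(s["time_s"],s["eef_pos"],s["eef_rot"])
import pickle;pickle.dump((s,d),open("w1.pkl","wb"))
print(proj(d,[[546,187,60]],s))
E
```

```text
1.5833 [451.69449251 194.49705673 155.25426313] [[-0.00245152 -0.11816977 -0.99299038]
 [-0.00170648 -0.99299142  0.11817411]
 [-0.99999554  0.00198423  0.00223269]]
[[312.00922874  76.44008187]]
```

View pics/w1.png

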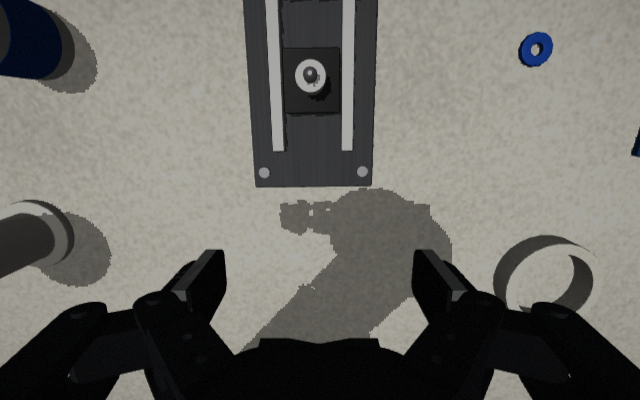

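```bash
python3 - <<'E'
from h import *
import pickle;s,d=pickle.load(open("w1.pkl","rb"));I=d["color"]
crop(I,235,0,390,195,4,"pics/w1c.png")
g=cv2.cvtColor(I,cv2.COLOR_BGR2GRAY)
# white post mask
m=((g>125)).astype(np.uint8); 
r=m[55:97,290:332]
n,l,st,ce=cv2.connectedComponentsWithStats(r)
print(st,ce)
# rails
for (x0,x1) in((264,286),(340,358)):
    pts=[]
    for v in range(10,140,5):
        row=g[v,x0:x1].astype(float)-70; row=np.clip(row,0,None); 
        idx=np.where(row>60)[0]
        if len(idx): pts.append((x0+idx.mean(),v))
    P=np.array([onz(d,u,v,16,s) for u,v in pts])
    vx,vy,X,Y=cv2.fitLine(P[:,:2].astype(np.float32),cv2.DIST_HUBER,0,.01,.01).ravel();print("rail",vx,vy,X,Y,np.arctan(vy/vx),len(pts))
E
```

```text
[[   0    0   42   42 1202]
 [   5    4   31   33  546]
 [  18   15    4    5   16]] [[20.87770383 20.56156406]
 [19.7014652  20.45970696]
 [19.375      17.25      ]]
rail 0.99452573 -0.10449172 544.6859 219.88065 -0.10468281 26
rail 0.9945821 -0.10395381 556.1187 156.59651 -0.10414195 26
```

View pics/w1c.png

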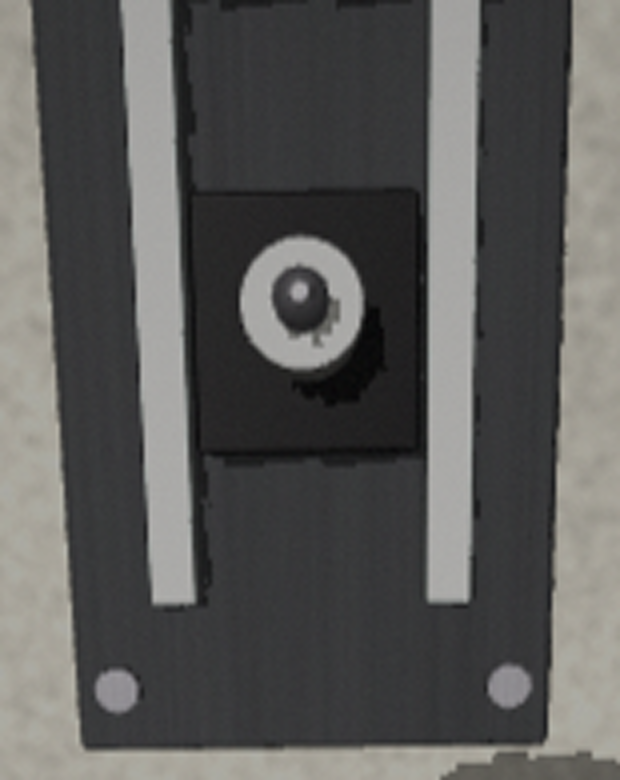

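```bash
python3 - <<'E'
from h import *
import pickle;s,d=pickle.load(open("w1.pkl","rb"))
S=onz(d,310.6,75.0,60,s);print("seat",S,"pin tip",onz(d,235+299/4,291/4,76,s))
for z in (16,20):
    A=onz(d,235+173/4,151.,z,s);B=onz(d,235+449/4,150.7,z,s);m=(A+B)/2;print("rail rear mid",m,np.linalg.norm(A-B))
    u=np.array([np.cos(-.1044),np.sin(-.1044)]);n=np.array([-u[1],u[0]]);print("lat, along",(S-m)[:2]@n,(S-m)[:2]@u)
A=onz(d,235+84/4,746/4,12,s);B=onz(d,235+546/4,742/4,12,s);m=(A+B)/2;print("plate",m,np.linalg.norm(A-B),"lat, along",(S-m)[:2]@n,(S-m)[:2]@u, np.arctan2((B-A)[0],-(B-A)[1]))
E
```

```text
seat [547.07055921 187.8805977   60.        ] pin tip [546.53187507 188.14702164  76.        ]
rail rear mid [489.1888685  194.20258357  16.        ] 62.047445600536676
lat, along -0.2556870567289483 58.225357444042096
rail rear mid [489.5894992  194.08742312  20.        ] 61.168055606661795
lat, along -0.18290353000989684 57.81490714325212
plate [456.16427179 197.40665176  12.        ] 108.53252769339834 lat, along -0.0008017236441010477 91.4040414707756 -0.10947516473111565
```

Emit:
play_rows(plan=[[[0.067,0,0,0,2,-0.5,1],[0,0,0,0,3.8,-0.95,1],[0,0,0,0,3.8,-0.95,1],[0,0,0,0,3.8,-0.95,1],[0,0,0,0,3.8,-0.95,1],[0,0,0,0,3.8,-0.95,1],[0,0,0,0,3.8,-0.95,1],[0,0,0,0,3.8,-0.95,1]]])

```text
time_s: 2.3
eef_pos: [473.7, -94.1, 158.6]
eef_rot: [[0.006, -0.158, -0.987], [0.003, -0.987, 0.158], [-1.0, -0.004, -0.006]]
ft_force: [2.1, -0.3, 0.8]
grip_width: 85.3
```

Emit:
play_rows(plan=[[[0.025,0,0,0,2.5,-0.45,1],[0,0,0,0,2.5,-0.5,1],[0,0,0,0,0.6,0,1],[0,0,0,0,0,0,1],[0,0,0,0,0,0,1],[0,0,0,0,0,0,1],[0,0,0,0,0,0,1],[0,0,0,0,0,0,1]]])

```text
time_s: 2.97
eef_pos: [475.5, -150.5, 160.5]
eef_rot: [[0.011, -0.177, -0.984], [0.003, -0.984, 0.177], [-1.0, -0.005, -0.01]]
ft_force: [-0.1, -0.1, 0.8]
grip_width: 85.3
```

```bash
python3 - <<'E'
from h import *
s=monitor.sense();d=cam("wrist");cv2.imwrite("pics/w2.png",d["color"])
print(s["time_s"],s["eef_pos"],s["eef_rot"])
import pickle;pickle.dump((s,d),open("w2.pkl","wb"))
crop(d["color"],240,0,400,150,5,"pics/w2a.png")
crop(d["color"],240,130,400,280,5,"pics/w2b.png")
E
```

```text
2.9667 [ 475.47168533 -150.45118771  160.54570183] [[ 0.01072287 -0.17736896 -0.98408601]
 [ 0.00277811 -0.98413351  0.17740779]
 [-0.99993865 -0.00463622 -0.01005998]]
```

View pics/w2.png

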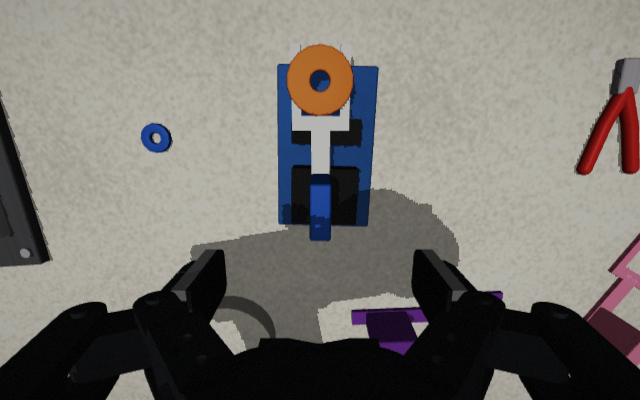

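View pics/w2a.png

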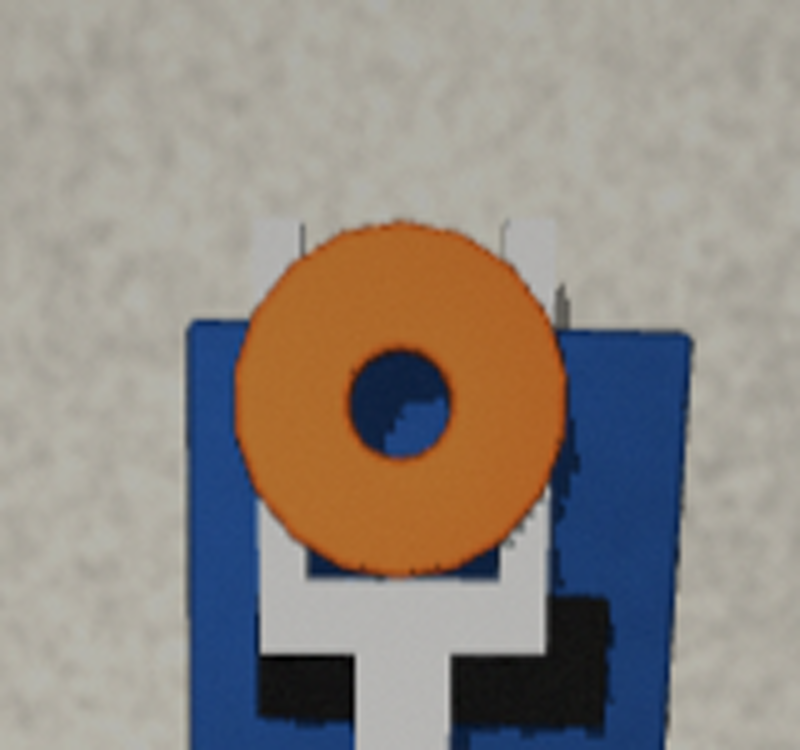

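View pics/w2b.png

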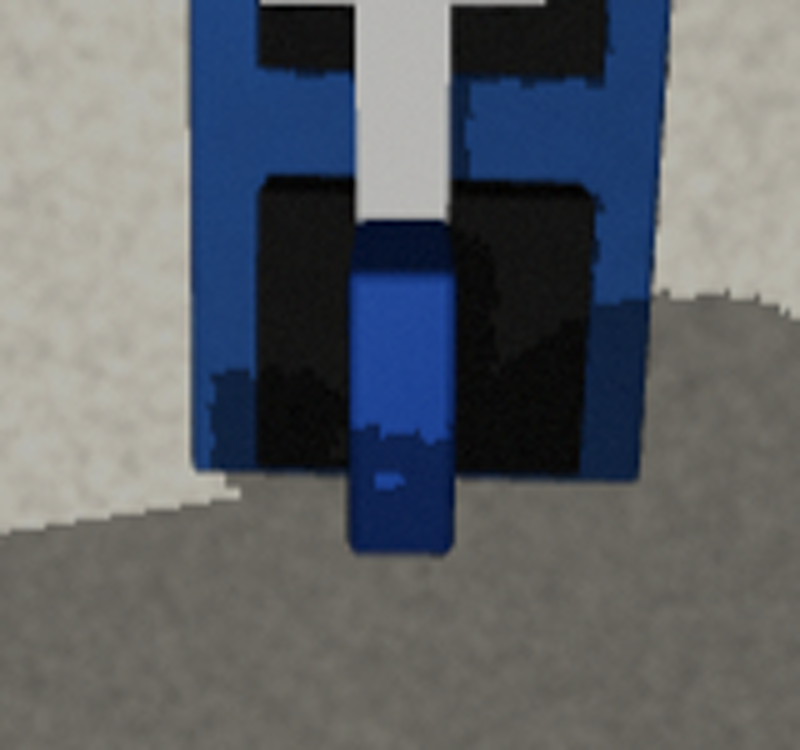

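```bash
python3 - <<'E'
from h import *
import pickle;s,d=pickle.load(open("w2.pkl","rb"))
b=lambda u,v,z:onz(d,240+u/5,130+v/5,z,s)
a=lambda u,v,z:onz(d,240+u/5,v/5,z,s)
G=[b(*p,85) for p in((350,270),(453,270),(348,553),(454,553))]
g=np.mean(G,0);print("grip",g,"w",np.linalg.norm(G[0]-G[1]),"l",np.linalg.norm(G[0]-G[2]))
th=(a(308,578,35)+a(498,578,35))/2;tip=(a(250,220,35)+a(556,220,35))/2
print("throat",th,"w",np.linalg.norm(a(308,578,35)-a(498,578,35)),"tip",tip,np.linalg.norm(a(250,220,35)-a(556,220,35)))
stem=(b(355,200,35)+b(450,200,35))/2
y=lambda p,q:np.arctan2((q-p)[1],(q-p)[0])
print("yaw",y(stem,tip),y(g,tip),y(stem,th),y(g,th),"dists g-th",np.linalg.norm((th-g)[:2]),np.linalg.norm((tip-g)[:2]))
I=d["color"].astype(int);m=((I[...,2]>130)&(I[...,0]<90)).astype(np.uint8);m[150:]=0;m[:,:260]=0;m[:,380:]=0
c=max(cv2.findContours(m,cv2.RETR_EXTERNAL,cv2.CHAIN_APPROX_NONE)[0],key=cv2.contourArea)
el=cv2.fitEllipse(c);print(el);R=onz(d,*el[0],40,s);print("ring",R)
yaw=y(g,tip);u=np.array([np.cos(yaw),np.sin(yaw)]);n=np.array([-u[1],u[0]])
for nm,p in(("ring",R),("throat",th),("tip",tip)):print(nm,(p-g)[:2]@u,(p-g)[:2]@n)
# stand
F=[a(188,322,6),a(692,333,6),b(193,470,6),b(640,480,6)]
print("stand foot",np.round(F,1))
bl=[b(257,180,30),b(590,190,30),b(257,465,30),b(582,472,30)];print("rear block",np.round(bl,1),np.mean(bl,0),y(bl[2],bl[0]),y(bl[3],bl[1]))
E
```

```text
grip [ 474.72666515 -152.06464871   85.        ] w 14.769333091729957 l 43.31884075340074
throat [ 543.38090259 -164.61456143   35.        ] w 31.67856463495312 tip [ 597.0278741  -174.15876153   35.        ] 48.33265588579524
yaw -0.17695217928878218 -0.17872563036631145 -0.17801118180221495 -0.18080258106504393 dists g-th 69.79186647848168 124.28087354773412
((319.475830078125, 79.33784484863281), (65.260986328125, 69.5086441040039), 179.61199951171875)
ring [ 570.82950792 -168.59001705   40.        ]
ring 97.50983284066079 0.8226086734727324
throat 69.79171594710392 -0.14495416163289382
tip 124.28087354773412 8.91421812393667e-16
stand foot [[ 593.8 -134.8    6. ]
 [ 576.1 -222.7    6. ]
 [ 447.6 -104.6    6. ]
 [ 429.7 -193.     6. ]]
rear block [[ 505.8 -131.7   30. ]
 [ 493.6 -189.4   30. ]
 [ 453.8 -121.2   30. ]
 [ 441.9 -180.3   30. ]] [ 473.78338042 -155.63622991   30.        ] -0.19970747471387668 -0.17428777041309265
```

```bash
cat >> h.py <<'E'
def go(P,yaw,n=1):
    s=monitor.sense();R=np.array(s["eef_rot"]);p=np.array(s["eef_pos"])
    z=np.array([-np.cos(yaw),-np.sin(yaw),0]);x=np.array([0,0,-1.]);T=np.c_[x,np.cross(z,x),z]
    w=cv2.Rodrigues(R.T@T)[0].ravel()
    print("t",s["time_s"],"turn",w.round(4),"shift cm",(R.T@(np.array(P)-p)/10).round(3),"in target axes",(T.T@(np.array(P)-p)/10).round(3),"F",np.round(s["ft_force"],2),"M",np.round(s["wrist_torque"],3),"pos",p.round(2),"tiltx",R[:,0].round(4))
E
python3 -c "
from h import *
go([474.5,-152.1,46],-.178)"
```

```text
t 3.0167 turn [-0.0003 -0.0102  0.0047] shift cm [11.455  0.235  0.188] in target axes [11.457  0.181  0.071] F [-0.25  0.42 -0.08] M [ 0.022  0.059 -0.052] pos [ 475.52 -150.45  160.57] tiltx [ 0.0108  0.0028 -0.9999]
```

Emit:
play_rows(plan=[[[0,-0.01,0.005,0.5,0.18,0.07,1],[0,0,0,2.5,0,0,1],[0,0,0,3,0,0,1],[0,0,0,3,0,0,1],[0,0,0,1.5,0,0,1],[0,0,0,0,0,0,1],[0,0,0,0,0,0,1],[0,0,0,0,0,0,1]]])

```text
time_s: 3.68
eef_pos: [476.3, -150.0, 52.5]
eef_rot: [[0.001, -0.172, -0.985], [-0.002, -0.985, 0.172], [-1.0, 0.002, -0.001]]
ft_force: [0.4, 0.3, 0.3]
grip_width: 85.3
```

```bash
python3 -c "
from h import *
go([474.5,-152.1,46],-.178)"
```

```text
t 3.6833 turn [ 0.0053 -0.0015 -0.002 ] shift cm [0.647 0.232 0.142] in target axes [0.647 0.234 0.14 ] F [0.38 0.28 0.29] M [0.005 0.007 0.019] pos [ 476.29 -150.04   52.47] tiltx [ 0.0011 -0.0022 -1.    ]
```

Emit:
play_rows(plan=[[[0.005,-0.001,-0.002,0.3,0.23,0.14,1],[0,0,0,0.35,0,0,1],[0,0,0,0,0,0,1],[0,0,0,0,0,0,1],[0,0,0,0,0,0,1],[0,0,0,0,0,0,1],[0,0,0,0,0,0,1],[0,0,0,0,0,0,1]]])

```text
time_s: 4.35
eef_pos: [478.1, -152.7, 50.5]
eef_rot: [[0.01, -0.177, -0.984], [-0.001, -0.984, 0.177], [-1.0, -0.001, -0.01]]
ft_force: [-0.4, 0.9, -0.5]
grip_width: 85.6
```

```bash
python3 - <<'E'
from h import *
go([474.5,-152.1,46],-.178)
s=monitor.sense();d=cam("wrist");crop(d["color"],200,0,440,300,2.6,"pics/w3.png")
E
```

```text
t 4.35 turn [ 0.0005 -0.0102  0.0009] shift cm [0.448 0.009 0.372] in target axes [0.452 0.009 0.368] F [-0.45  0.9  -0.48] M [ 0.029 -0.018  0.005] pos [ 478.14 -152.66   50.52] tiltx [ 1.020e-02 -9.000e-04 -9.999e-01]
```

View pics/w3.png

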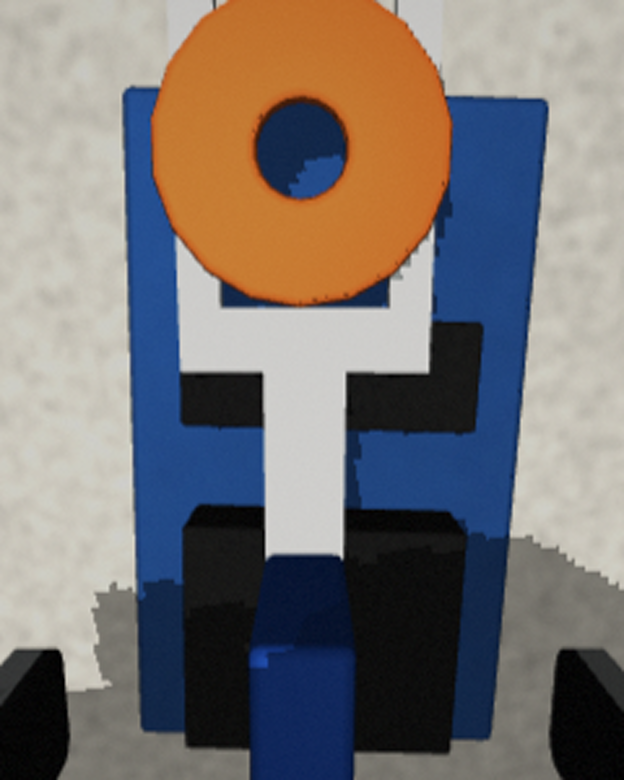

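Emit:
play_rows(plan=[[[0,-0.005,0.001,0.25,0,0.2,1],[0,-0.006,0,0.25,0,0.2,1],[0,-0.001,0,0.05,0,0.04,1],[0,-0.001,0,0.05,0,0.04,1],[0,-0.001,0,0.05,0,0.04,1],[0,-0.001,0,0.05,0,0.04,1],[0,-0.001,0,0.05,0,0.04,1],[0,-0.001,0,0.05,0,0.04,1]]])

```text
time_s: 5.07
eef_pos: [471.0, -151.4, 41.4]
eef_rot: [[-0.009, -0.176, -0.984], [0.001, -0.984, 0.176], [-1.0, 0.0, 0.009]]
ft_force: [0.3, 0.3, -0.6]
grip_width: 85.2
```

```bash
python3 - <<'E'
from h import *
go([474.5,-152.1,46],-.178)
E
```

```text
t 5.0667 turn [ 0.0006  0.0092 -0.0003] shift cm [-0.463  0.011 -0.352] in target axes [-0.459  0.011 -0.357] F [ 0.32  0.34 -0.62] M [-0.047 -0.063  0.004] pos [ 471.01 -151.36   41.41] tiltx [-0.0091  0.0013 -1.    ]
```

Emit:
play_rows(plan=[[[0,0.009,0,-0.46,0.01,-0.35,1],[0,0,0,0,0,0,1],[0,0,0,0,0,0,1],[0,0,0,0,0,0,1],[0,0,0,0,0,0,1],[0,0,0,0,0,0,1],[0,0,0,0,0,0,1],[0,0,0,0,0,0,1]]])

```text
time_s: 5.73
eef_pos: [475.1, -152.2, 46.7]
eef_rot: [[0.001, -0.176, -0.984], [-0.001, -0.984, 0.176], [-1.0, 0.0, -0.001]]
ft_force: [-0.0, -0.1, 0.7]
grip_width: 85.5
```

```bash
python3 - <<'E'
from h import *
go([474.5,-152.1,46],-.178)
E
```

```text
t 5.7333 turn [ 0.0007 -0.0014 -0.0003] shift cm [0.074 0.001 0.057] in target axes [0.074 0.001 0.057] F [-0.05 -0.05  0.74] M [ 0.06  -0.053 -0.006] pos [ 475.07 -152.19   46.74] tiltx [ 1.3e-03 -5.0e-04 -1.0e+00]
```

Emit:
play_rows(plan=[[[0,-0.001,0,0.05,0,0.04,0.5],[0,0,0,0,0,0,0.2],[0,0,0,0,0,0,0],[0,0,0,0,0,0,0],[0,0,0,0,0,0,0],[0,0,0,0,0,0,0],[0,0,0,0,0,0,0],[0,0,0,0,0,0,0]]])

```text
time_s: 6.4
eef_pos: [474.6, -152.1, 46.1]
eef_rot: [[-0.0, -0.176, -0.984], [-0.0, -0.984, 0.176], [-1.0, 0.0, 0.0]]
ft_force: [0.2, 0.1, 0.0]
grip_width: 15.3
```

```bash
python3 - <<'E'
from h import *
go([474.5,-152.1,46],-.178);print(monitor.sense()["grip_width"])
E
```

```text
t 6.4 turn [ 0.0008  0.     -0.0003] shift cm [0.009 0.004 0.004] in target axes [0.009 0.004 0.004] F [0.21 0.08 0.03] M [-0.005 -0.023 -0.045] pos [ 474.55 -152.07   46.09] tiltx [-1.e-04 -3.e-04 -1.e+00]
15.300187667686092
```

Emit:
play_rows(plan=[[[0,0,0,-0.2,0,0,0],[0,0,0,-0.4,0,0,0],[0,0,0,-0.8,0,0,0],[0,0,0,-1.1,0,0,0],[0,0,0,-1.1,0,0,0],[0,0,0,-0.9,0,0,0],[0,0,0,-0.5,0,0,0],[0,0,0,-0.2,0,0,0]]])

```text
time_s: 7.07
eef_pos: [472.1, -151.7, 101.0]
eef_rot: [[-0.006, -0.177, -0.984], [0.001, -0.984, 0.177], [-1.0, 0.0, 0.006]]
ft_force: [-0.1, 0.0, -1.7]
grip_width: 15.4
```

```bash
python3 - <<'E'
from h import *
go([450,197.3,115],-.105)
d=cam("wrist");crop(d["color"],200,0,440,300,2.6,"pics/w4.png")
E
```

```text
t 7.0667 turn [-0.0732  0.0059  0.    ] shift cm [ -1.356 -33.958   8.371] in target axes [ -1.399 -34.479   5.855] F [-0.07  0.01 -1.71] M [ 0.048 -0.019 -0.005] pos [ 472.09 -151.73  101.01] tiltx [-5.8e-03  9.0e-04 -1.0e+00]
```

View pics/w4.png

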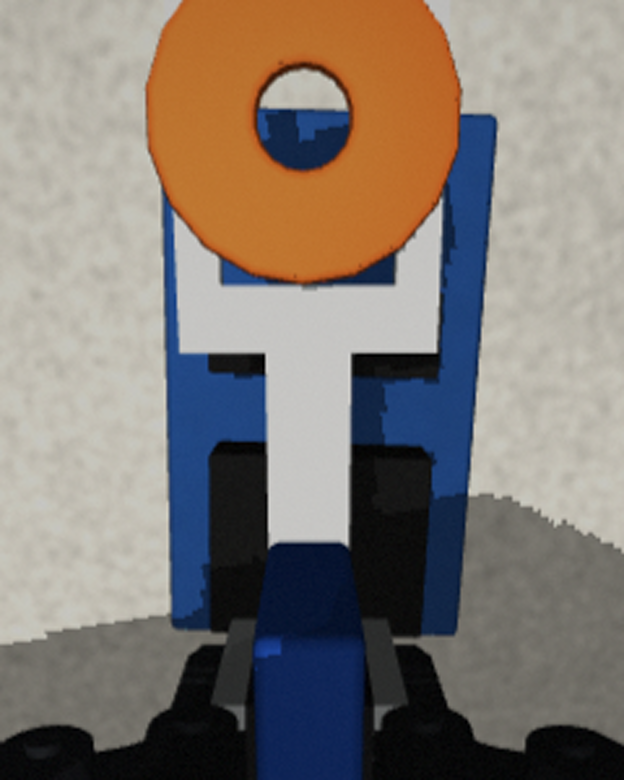

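Emit:
play_rows(plan=[[[-0.005,0.002,0,-0.1,-0.4,0.1,0],[-0.01,0.002,0,-0.1,-0.9,0.2,0],[-0.01,0.002,0,-0.2,-1.4,0.3,0],[-0.01,0,0,-0.2,-1.8,0.4,0],[-0.01,0,0,-0.2,-2,0.4,0],[-0.01,0,0,-0.2,-2,0.4,0],[-0.01,0,0,-0.2,-2,0.4,0],[-0.008,0,0,-0.2,-2,0.4,0]]])

```text
time_s: 7.78
eef_pos: [459.6, -18.4, 112.0]
eef_rot: [[-0.006, -0.104, -0.995], [0.0, -0.995, 0.104], [-1.0, 0.001, 0.006]]
ft_force: [-0.0, -0.3, -2.8]
grip_width: 15.3
```

```bash
python3 - <<'E'
from h import *
go([450,197.3,115],-.105)
E
```

```text
t 7.7833 turn [ 0.0004  0.0065 -0.0007] shift cm [ -0.297 -21.354   3.207] in target axes [ -0.303 -21.352   3.214] F [-0.01 -0.27 -2.83] M [ 0.027 -0.114 -0.074] pos [459.58 -18.42 111.97] tiltx [-0.0065  0.     -1.    ]
```

Emit:
play_rows(plan=[[[0,0.002,0,-0.1,-2,0.3,0],[0,0.002,0,-0.1,-2,0.3,0],[0,0.001,0,-0.1,-2,0.3,0],[0,0.001,0,-0.1,-2,0.3,0],[0,0,0,-0.1,-2,0.3,0],[0,0,0,0,-2,0.3,0],[0,0,0,0,-2,0.3,0],[0,0,0,0,-2,0.3,0]]])

```text
time_s: 8.45
eef_pos: [444.5, 155.5, 114.2]
eef_rot: [[-0.006, -0.097, -0.995], [-0.001, -0.995, 0.097], [-1.0, 0.002, 0.006]]
ft_force: [0.5, -0.1, -2.0]
grip_width: 15.2
```

```bash
python3 - <<'E'
from h import *
go([450,197.3,115],-.105)
E
```

```text
t 8.45 turn [ 0.0079  0.0061 -0.0019] shift cm [-0.087 -4.213 -0.144] in target axes [-0.079 -4.214 -0.111] F [ 0.55 -0.14 -1.96] M [ 0.02  -0.016 -0.034] pos [444.48 155.51 114.21] tiltx [-0.0063 -0.0012 -1.    ]
```

Decelerate into the hover above the seat.

Emit:
play_rows(plan=[[[0.002,0.002,0,0,-1.5,-0.05,0],[0.002,0.002,-0.001,0,-1,0,0],[0.002,0.002,0,0,-0.6,0,0],[0.001,0.001,0,0,-0.3,0,0],[0,0,0,0,0,0,0],[0,0,0,0,0,0,0],[0,0,0,0,0,0,0],[0,0,0,0,0,0,0]]])

```text
time_s: 9.12
eef_pos: [444.6, 193.9, 111.9]
eef_rot: [[-0.003, -0.099, -0.995], [-0.003, -0.995, 0.099], [-1.0, 0.003, 0.003]]
ft_force: [0.4, -0.2, -1.6]
grip_width: 15.2
```

```bash
python3 - <<'E'
from h import *
go([450,197.3,115],-.105)
s=monitor.sense();d=cam("wrist");cv2.imwrite("pics/w5.png",d["color"]);crop(d["color"],230,0,410,200,4,"pics/w5c.png")
import pickle;pickle.dump((s,d),open("w5.pkl","wb"))
E
```

```text
t 9.1167 turn [ 0.0062  0.0026 -0.003 ] shift cm [-0.312 -0.388 -0.503] in target axes [-0.31  -0.392 -0.501] F [ 0.43 -0.18 -1.58] M [ 0.015  0.032 -0.01 ] pos [444.6  193.92 111.9 ] tiltx [-0.0029 -0.0028 -1.    ]
```

View pics/w5c.png

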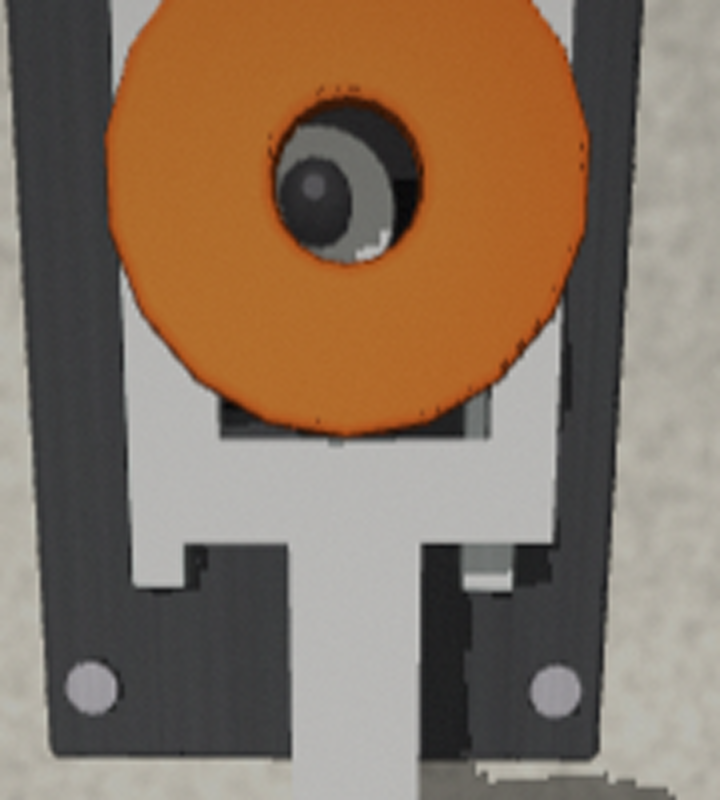

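```bash
cat >> h.py <<'E'
def ringrel(s,d,zr=None,zoff=-6.1,x0=240,x1=400,v1=130):
    I=d["color"].astype(int);m=((I[...,2]>100)&(I[...,0]<90)&(I[...,2]>I[...,0]*2)).astype(np.uint8);m[v1:]=0;m[:,:x0]=0;m[:,x1:]=0
    m=cv2.morphologyEx(m,cv2.MORPH_OPEN,np.ones((3,3),np.uint8))
    cs,hi=cv2.findContours(m,cv2.RETR_CCOMP,cv2.CHAIN_APPROX_NONE)
    o=max(cs,key=cv2.contourArea);inn=[c for c,h in zip(cs,hi[0]) if h[3]>=0]
    o=o[(o[:,0,1]>2)]
    e=cv2.fitEllipse(o);z=s["eef_pos"][2]+zoff if zr is None else zr
    P=onz(d,*e[0],z,s);R=np.array(s["eef_rot"]);q=R.T@(P-np.array(s["eef_pos"]))
    print("ell",np.round(e[0],1),np.round(e[1],1),"ring",P.round(1),"ahead",-q[2],"left",-q[1])
    if inn:
        i=max(inn,key=cv2.contourArea);e2=cv2.fitEllipse(i);P2=onz(d,*e2[0],z,s);q=R.T@(P2-np.array(s["eef_pos"]));print("hole",np.round(e2[0],1),np.round(e2[1],1),P2.round(1),-q[2],-q[1])
    return P
E
python3 - <<'E'
from h import *
import pickle
s,d=pickle.load(open("w5.pkl","rb"));ringrel(s,d)
print("pin tip",onz(d,230+313/4,185/4,76,s), "pin base est from seat",proj(d,[[547.1,187.9,60],[547.1,187.9,76]],s))
E
```

```text
ell [316.3  41.8] [119.7 131.7] ring [542.2 184.4 105.8] ahead 98.03940954662033 left 0.16395569659199538
hole [316.4  44.6] [39.  42.4] [541.1 184.5 105.8] 96.93121349865278 0.13202046842257484
pin tip [546.77299511 188.30741517  76.        ] pin base est from seat [[309.71033821  51.69428608]
 [308.95705021  45.48524633]]
```

Emit:
play_rows(plan=[[[0.003,0.001,-0.002,0,-0.2,-0.25,0],[0.003,0.001,-0.001,0,-0.2,-0.25,0],[0,0,0,0,0,0,0],[0,0,0,0,0,0,0],[0,0,0,0,0,0,0],[0,0,0,0,0,0,0],[0,0,0,0,0,0,0],[0,0,0,0,0,0,0]]])

```text
time_s: 9.83
eef_pos: [451.0, 196.4, 112.1]
eef_rot: [[-0.0, -0.108, -0.994], [0.0, -0.994, 0.108], [-1.0, -0.0, 0.0]]
ft_force: [0.5, -1.0, -1.3]
grip_width: 15.4
```

```bash
python3 - <<'E'
from h import *
go([449.9,198,95],-.105)
E
```

```text
t 9.8333 turn [-0.0029  0.0002  0.0004] shift cm [ 1.709 -0.145  0.127] in target axes [ 1.709 -0.146  0.127] F [ 0.52 -1.   -1.26] M [-0.053  0.027  0.006] pos [451.01 196.41 112.09] tiltx [-1.e-04  4.e-04 -1.e+00]
```

Emit:
play_rows(plan=[[[-0.003,0,0,0.3,-0.15,0.1,0],[0,0,0,0.5,0,0,0],[0,0,0,0.5,0,0,0],[0,0,0,0.2,0,0,0],[0,0,0,0,0,0,0],[0,0,0,0,0,0,0],[0,0,0,0,0,0,0],[0,0,0,0,0,0,0]]])

```text
time_s: 10.5
eef_pos: [449.5, 198.0, 94.8]
eef_rot: [[-0.001, -0.104, -0.995], [-0.0, -0.995, 0.104], [-1.0, 0.001, 0.001]]
ft_force: [0.6, 0.4, -1.7]
grip_width: 15.3
```

```bash
python3 - <<'E'
from h import *
go([449.9,198,95],-.105)
s=monitor.sense();d=cam("wrist");cv2.imwrite("pics/w6.png",d["color"]);crop(d["color"],230,0,410,200,4,"pics/w6c.png")
ringrel(s,d)
import pickle;pickle.dump((s,d),open("w6.pkl","wb"))
E
```

```text
t 10.5 turn [ 0.0007  0.0013 -0.0006] shift cm [-0.022 -0.003 -0.037] in target axes [-0.022 -0.003 -0.037] F [ 0.56  0.36 -1.68] M [ 0.011  0.063 -0.002] pos [449.53 198.01  94.78] tiltx [-1.3e-03 -5.0e-04 -1.0e+00]
ell [316.4  41.9] [119.8 131.5] ring [547.  187.9  88.7] ahead 98.0337520302367 left 0.14506115159462243
hole [316.3  44.4] [38.8 42.3] [546.  188.1  88.7] 97.0160931554866 0.15945027162251407
```

View pics/w6c.png

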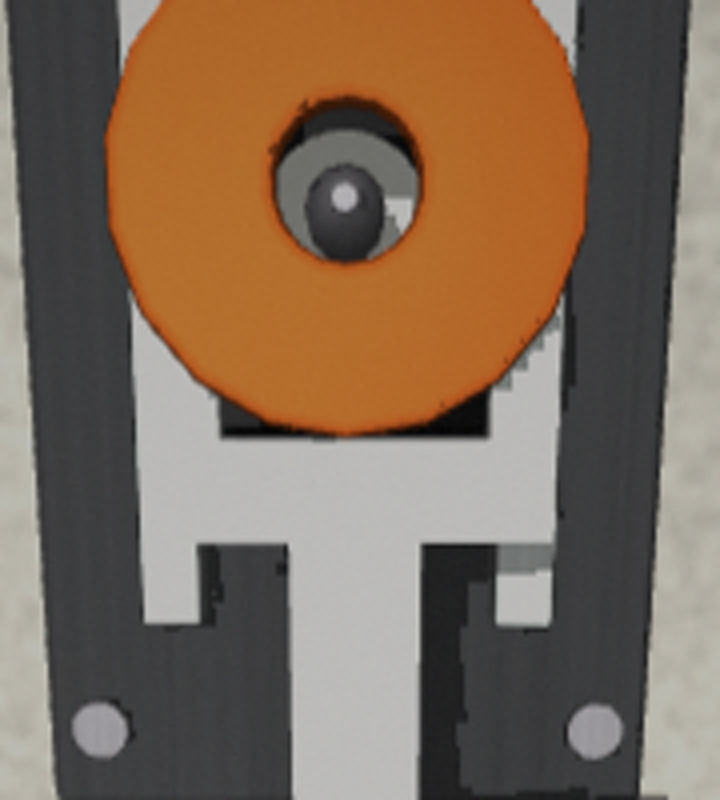

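```bash
python3 - <<'E'
from h import *
import pickle
s,d=pickle.load(open("w6.pkl","rb"))
print("pin tip",onz(d,230+344/4,196/4,76,s),onz(d,230+345/4,190/4,76,s))
print(proj(d,[[547,188,76],[547,188,70],[547,188,60]],s))
E
```

```text
pin tip [546.70022993 188.23315648  76.        ] [547.33516305 188.04631727  76.        ]
[[316.42144712  48.25767539]
 [316.49813511  50.87555945]
 [316.61386113  54.82607727]]
```

Emit:
play_rows(plan=[[[0,0.001,0,0.2,0,-0.04,0],[0,0,0,0.3,0,0,0],[0,0,0,0.3,0,0,0],[0,0,0,0.2,0,0,0],[0,0,0,0.1,0,0,0],[0,0,0,0,0,0,0],[0,0,0,0,0,0,0],[0,0,0,0,0,0,0]]])

```text
time_s: 11.22
eef_pos: [450.2, 198.0, 82.8]
eef_rot: [[0.0, -0.104, -0.995], [-0.0, -0.995, 0.104], [-1.0, 0.0, -0.0]]
ft_force: [0.6, 0.3, -2.2]
grip_width: 15.2
```

```bash
python3 - <<'E'
from h import *
go([449.9,198,71.5],-.105)
s=monitor.sense();d=cam("wrist");crop(d["color"],230,0,410,200,4,"pics/w7c.png")
ringrel(s,d)
E
```

```text
t 11.2167 turn [ 0.0007 -0.0003 -0.0002] shift cm [1.133 0.006 0.028] in target axes [1.134 0.007 0.027] F [ 0.63  0.28 -2.22] M [0.03  0.022 0.058] pos [450.18 198.04  82.84] tiltx [ 3.e-04 -2.e-04 -1.e+00]
ell [316.4  41.9] [119.9 131.4] ring [547.7 188.   76.7] ahead 98.04355824009835 left 0.14221013709497413
hole [316.3  44.5] [38.8 42.3] [546.7 188.1  76.7] 97.01409056095531 0.1590629681945278
```

View pics/w7c.png

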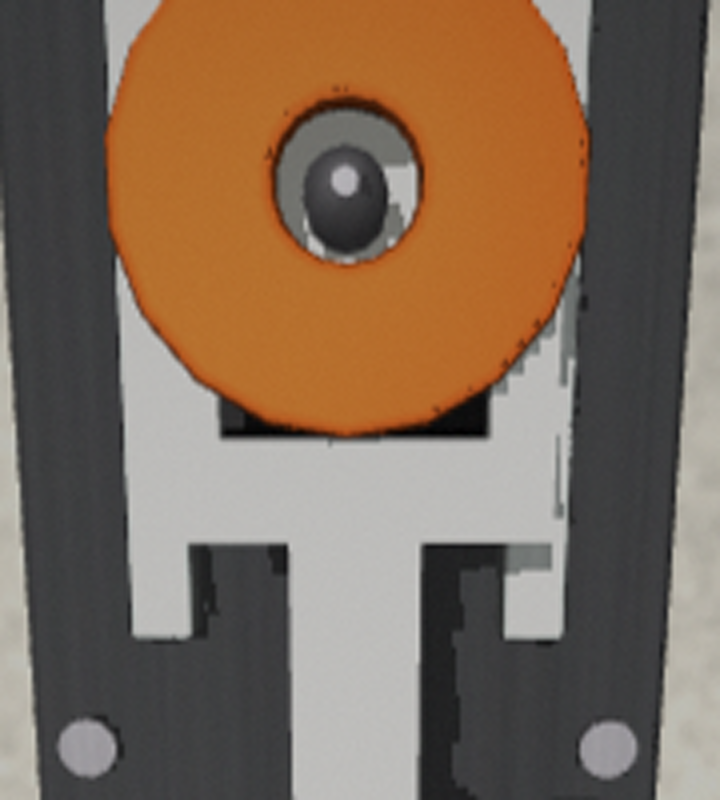

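Emit:
play_rows(plan=[[[0,0,0,0.15,0,0.02,0],[0,0,0,0.2,0,0,0],[0,0,0,0.2,0,0,0],[0,0,0,0.2,0,0,0],[0,0,0,0.1,0,0,0],[0,0,0,0.1,0,0,0],[0,0,0,0,0,0,0],[0,0,0,0,0,0,0]]])

```text
time_s: 11.93
eef_pos: [450.1, 198.1, 72.4]
eef_rot: [[0.001, -0.104, -0.995], [0.0, -0.995, 0.104], [-1.0, -0.0, -0.001]]
ft_force: [0.4, -0.6, -1.7]
grip_width: 15.4
```

```bash
python3 - <<'E'
from h import *
go([449.9,198,66],-.105)
s=monitor.sense();d=cam("wrist");crop(d["color"],230,0,410,200,4,"pics/w8c.png")
ringrel(s,d)
E
```

```text
t 11.9333 turn [ 0.0007 -0.0006  0.0001] shift cm [0.645 0.015 0.014] in target axes [0.645 0.015 0.014] F [ 0.43 -0.61 -1.72] M [-0.02  -0.002 -0.017] pos [450.05 198.14  72.45] tiltx [ 6.e-04  0.e+00 -1.e+00]
ell [316.4  42. ] [120.  131.3] ring [547.6 188.1  66.3] ahead 98.0369258570958 left 0.14429353005985354
hole [316.4  44.6] [38.9 42.4] [546.5 188.2  66.3] 97.0021295728572 0.1433139610920027
```

View pics/w8c.png

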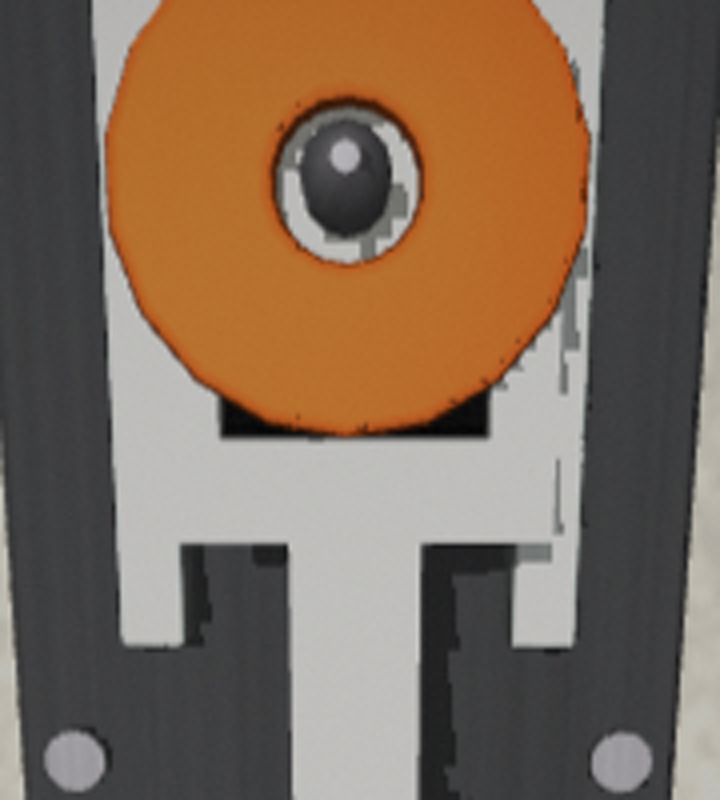

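Emit:
play_rows(plan=[[[0,0,0,0.1,0,0.01,0],[0,0,0,0.1,0,0,0],[0,0,0,0.1,0,0,0],[0,0,0,0.1,0,0,0],[0,0,0,0.1,0,0,0],[0,0,0,0.1,0,0,0],[0,0,0,0,0,0,0],[0,0,0,0,0,0,0]]])

```text
time_s: 12.65
eef_pos: [450.3, 198.4, 66.2]
eef_rot: [[0.001, -0.104, -0.995], [0.001, -0.995, 0.104], [-1.0, -0.001, -0.001]]
ft_force: [0.3, 0.1, -1.0]
grip_width: 15.6
```

```bash
python3 - <<'E'
from h import *
go([449.9,198,66],-.105)
s=monitor.sense();d=cam("wrist");crop(d["color"],230,0,410,200,4,"pics/w9c.png")
ringrel(s,d,zr=65)
e=cam("side");crop(e["color"],240,100,370,190,6,"pics/s9.png")
E
```

```text
t 12.65 turn [ 0.0008 -0.0014  0.0007] shift cm [0.017 0.042 0.035] in target axes [0.017 0.042 0.035] F [ 0.27  0.12 -1.01] M [ 0.027  0.041 -0.023] pos [450.29 198.38  66.17] tiltx [ 1.5e-03  5.0e-04 -1.0e+00]
ell [316.6  39.6] [124.1 136.4] ring [547.7 188.2  65. ] ahead 97.90748259467068 left -0.0011478503245954787
hole [316.6  42.4] [39.8 43.9] [546.6 188.3  65. ] 96.83399656076048 0.014096237034075157
```

View pics/w9c.png

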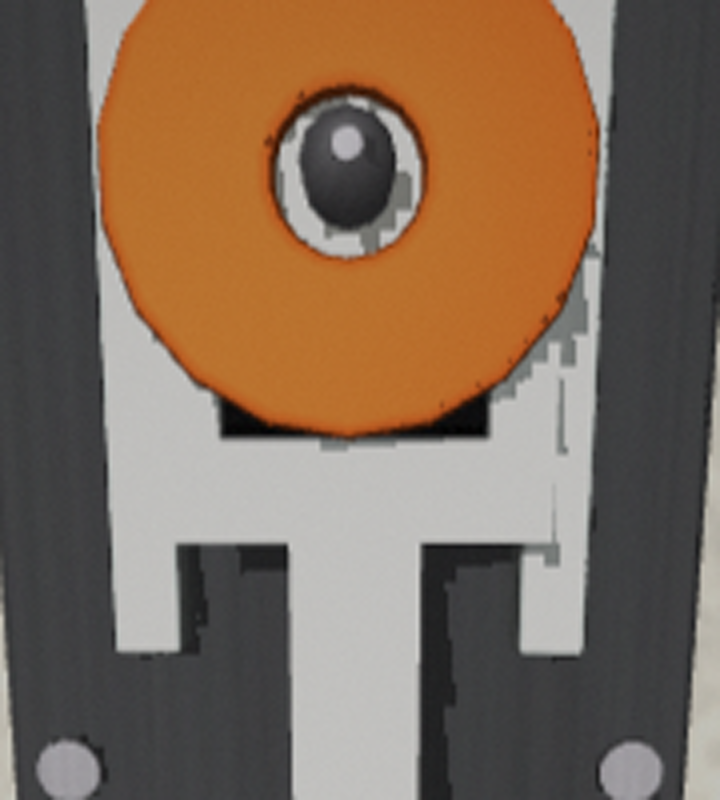

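View pics/s9.png

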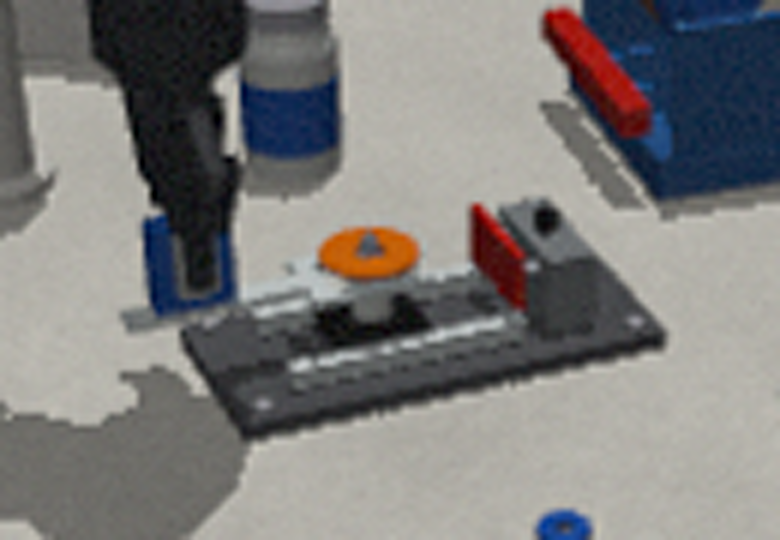

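Emit:
play_rows(plan=[[[0,-0.001,0,0.01,0.04,-0.1,0],[0,0,0,0,0,-0.2,0],[0,0,0,0,0,-0.2,0],[0,0,0,0,0,-0.2,0],[0,0,0,0,0,-0.2,0],[0,0,0,0,0,-0.2,0],[0,0,0,0,0,-0.15,0],[0,0,0,0,0,0,0]]])

```text
time_s: 13.42
eef_pos: [464.5, 196.6, 66.3]
eef_rot: [[0.001, -0.104, -0.995], [0.001, -0.995, 0.104], [-1.0, -0.001, -0.001]]
ft_force: [-0.2, -0.9, -2.2]
grip_width: 15.4
```

```bash
cat >> h.py <<'E'
def st():
    s=monitor.sense();u=np.array([np.cos(-.1047),np.sin(-.1047)]);n=np.array([-u[1],u[0]]);p=np.array(s["eef_pos"])[:2]-[450,198.0]
    print("along %.2f lat %.2f z %.2f"%(p@u,p@n,s["eef_pos"][2]),"Fu %.2f Fn %.2f Fz %.2f"%(s["ft_force"][:2]@u,s["ft_force"][:2]@n,s["ft_force"][2]))
    go([450,198,66],-.105);print("w",s["grip_width"])
E
python3 -c "
from h import *
st()"
```

```text
along 14.55 lat 0.14 z 66.35 Fu -0.11 Fn -0.91 Fz -2.16
t 13.4167 turn [ 0.0009 -0.0009  0.0011] shift cm [0.033 0.013 1.455] in target axes [0.035 0.014 1.455] F [-0.2  -0.9  -2.16] M [ 0.019  0.012 -0.046] pos [464.48 196.62  66.35] tiltx [ 0.001  0.001 -1.   ]
w 15.390805531972239
```

Emit:
play_rows(plan=[[[0,0,0,0.03,0.01,-0.15,0],[0,0,0,0,0,-0.15,0],[0,0,0,0,0,-0.15,0],[0,0,0,0,0,-0.15,0],[0,0,0,0,0,-0.15,0],[0,0,0,0,0,-0.15,0],[0,0,0,0,0,-0.15,0],[0,0,0,0,0,-0.15,0]]])

```text
time_s: 14.08
eef_pos: [475.1, 195.0, 65.5]
eef_rot: [[-0.003, -0.104, -0.995], [0.001, -0.995, 0.104], [-1.0, -0.0, 0.003]]
ft_force: [-2.6, 0.1, -1.3]
grip_width: 15.1
```

```bash
python3 -c "
from h import *
st()
s=monitor.sense();d=cam('wrist');crop(d['color'],230,0,410,200,4,'pics/w10c.png')"
```

```text
along 25.27 lat -0.32 z 65.50 Fu -2.63 Fn -0.16 Fz -1.30
t 14.0833 turn [0.0006 0.0033 0.0003] shift cm [-0.041 -0.033  2.528] in target axes [-0.05  -0.031  2.528] F [-2.63  0.11 -1.3 ] M [0.213 0.896 0.101] pos [475.1  195.04  65.5 ] tiltx [-3.3e-03  7.0e-04 -1.0e+00]
w 15.120627511808772
```

View pics/w10c.png

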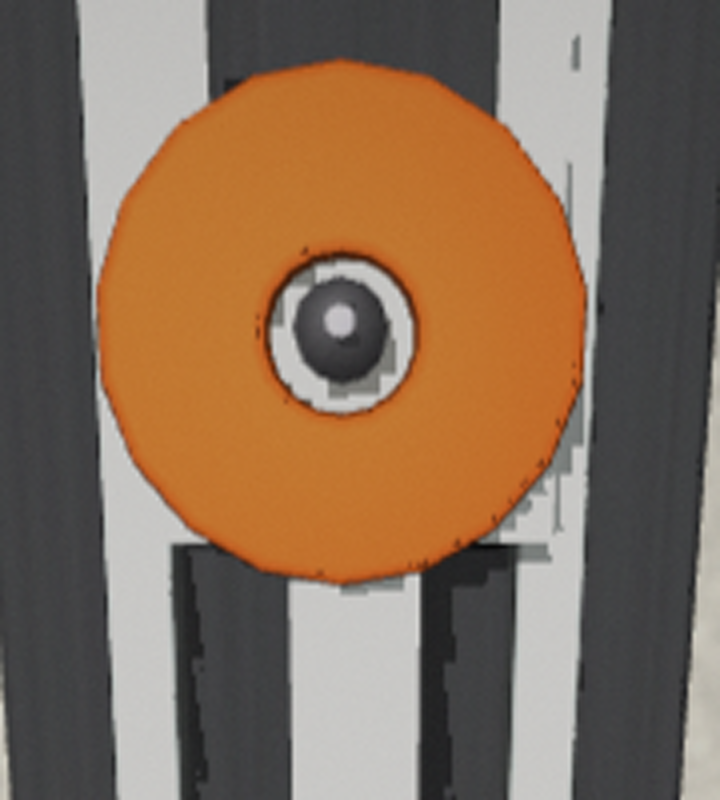

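Emit:
play_rows(plan=[[[0,0.001,0,-0.02,-0.03,-0.12,0],[0,0.001,0,-0.02,0,-0.12,0],[0,0.001,0,0,0,-0.12,0],[0,0,0,0,0,-0.12,0],[0,0,0,0,0,-0.12,0],[0,0,0,0,0,-0.12,0],[0,0,0,0,0,-0.1,0],[0,0,0,0,0,-0.08,0]]])

```text
time_s: 14.8
eef_pos: [484.7, 194.0, 65.4]
eef_rot: [[-0.001, -0.104, -0.995], [-0.0, -0.995, 0.104], [-1.0, 0.001, 0.001]]
ft_force: [-2.5, 1.0, -1.6]
grip_width: 15.4
```

```bash
python3 -c "
from h import *
st()"
```

```text
along 34.90 lat -0.35 z 65.37 Fu -2.55 Fn 0.70 Fz -1.60
t 14.8 turn [ 0.0003  0.0012 -0.0005] shift cm [-0.059 -0.035  3.49 ] in target axes [-0.063 -0.034  3.49 ] F [-2.46  0.96 -1.6 ] M [0.216 0.949 0.031] pos [484.67 194.    65.37] tiltx [-1.3e-03 -4.0e-04 -1.0e+00]
w 15.400111005872478
```

```bash
python3 - <<'E'
from h import *
d=cam("top");I=cv2.imread("pics/top0.png").astype(int)
m=((I[...,2]>110)&(I[...,1]<70)&(I[...,0]<80));m[:, :190]=0;m[:,235:]=0;m[:130]=0;m[155:]=0
v,u=np.nonzero(m);print(u.min(),u.max(),v.min(),v.max(),u.mean(),v.mean())
for z in(62,28):
    P=onz(d,u.mean(),v.mean(),z);uu=np.array([np.cos(-.1047),np.sin(-.1047)]);
    print(z,P,"along from seat0",(P[:2]-[547,188.1])@uu)
print(onz(d,0,0,0)*0+ray(d,0,0)[0])
e=cam("side");crop(e["color"],250,100,370,190,6,"pics/s11.png")
E
```

```text
197 220 140 144 208.3265306122449 142.12244897959184
62 [619.18022982 182.08968595  62.        ] along from seat0 72.41309881104539
28 [628.25880427 191.71422625  28.        ] along from seat0 80.43610930982464
[ 349.3119015  -104.00794056 1072.67884769]
```

View pics/s11.png

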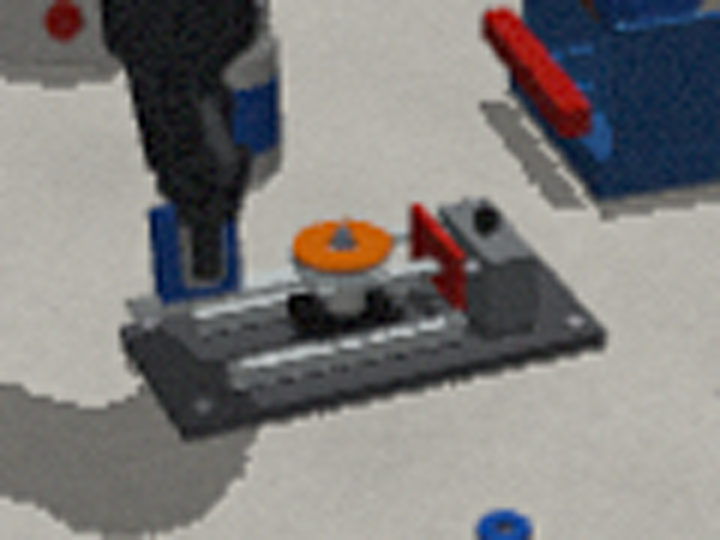

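Emit:
play_rows(plan=[[[0,0.001,0,-0.03,-0.03,-0.1,0],[0,0,0,-0.02,0,-0.1,0],[0,0,0,0,0,-0.08,0],[0,0,0,0,0,-0.07,0],[0,0,0,0,0,-0.07,0],[0,0,0,0,0,-0.07,0],[0,0,0,0,0,-0.07,0],[0,0,0,0,0,-0.07,0]]])

```text
time_s: 15.57
eef_pos: [490.9, 193.4, 65.4]
eef_rot: [[-0.001, -0.105, -0.995], [-0.001, -0.995, 0.105], [-1.0, 0.001, 0.001]]
ft_force: [-2.9, 0.4, -1.5]
grip_width: 15.4
```

```bash
python3 -c "
from h import *
st()"
```

```text
along 41.20 lat -0.33 z 65.44 Fu -2.89 Fn 0.14 Fz -1.55
t 15.5667 turn [ 0.0001  0.0013 -0.0012] shift cm [-0.051 -0.032  4.12 ] in target axes [-0.056 -0.032  4.12 ] F [-2.86  0.44 -1.55] M [0.214 0.909 0.029] pos [490.94 193.37  65.44] tiltx [-0.0014 -0.001  -1.    ]
w 15.362608507606847
```

Emit:
play_rows(plan=[[[0,0.001,-0.001,-0.02,-0.02,-0.05,0],[0,0,0,0,0,-0.05,0],[0,0,0,0,0,-0.05,0],[0,0,0,0,0,-0.05,0],[0,0,0,0,0,-0.05,0],[0,0,0,0,0,-0.05,0],[0,0,0,0,0,-0.05,0],[0,0,0,0,0,-0.05,0]]])

```text
time_s: 16.23
eef_pos: [491.3, 193.4, 65.7]
eef_rot: [[-0.007, -0.105, -0.994], [0.0, -0.994, 0.105], [-1.0, 0.0, 0.007]]
ft_force: [-5.5, 0.5, 1.3]
grip_width: 15.3
```

```bash
python3 -c "
from h import *
st()"
```

```text
along 41.56 lat -0.28 z 65.72 Fu -5.55 Fn -0.09 Fz 1.28
t 16.2333 turn [-0.0007  0.0068 -0.0004] shift cm [ 0.    -0.024  4.156] in target axes [-0.028 -0.027  4.156] F [-5.53  0.49  1.28] M [ 0.377  1.792 -0.021] pos [491.3  193.38  65.72] tiltx [-6.8e-03  4.0e-04 -1.0e+00]
w 15.265296084545714
```

Emit:
play_rows(plan=[[[0,0.003,0,0,-0.02,-0.08,0],[0,0.003,0,0,0,-0.09,0],[0,0.002,0,0,0,-0.09,0],[0,0.002,0,0,0,-0.09,0],[0,0.002,0,0,0,-0.09,0],[0,0.002,0,0,0,-0.09,0],[0,0.002,0,0,0,-0.09,0],[0,0.002,0,0,0,-0.09,0]]])

```text
time_s: 16.9
eef_pos: [492.0, 193.4, 64.9]
eef_rot: [[0.0, -0.106, -0.994], [-0.001, -0.994, 0.106], [-1.0, 0.001, -0.0]]
ft_force: [-5.7, 1.2, 1.1]
grip_width: 15.5
```

```bash
python3 -c "
from h import *
st()"
```

```text
along 42.24 lat -0.21 z 64.87 Fu -5.83 Fn 0.57 Fz 1.10
t 16.9 turn [-0.0016 -0.0002 -0.0009] shift cm [-0.114 -0.013  4.224] in target axes [-0.113 -0.019  4.224] F [-5.74  1.17  1.1 ] M [0.556 2.258 0.031] pos [491.98 193.38  64.87] tiltx [ 1.e-04 -9.e-04 -1.e+00]
w 15.455724033683182
```

Emit:
play_rows(plan=[[[0,0.001,0,-0.02,-0.02,-0.12,0],[0,0.001,0,-0.02,0,-0.12,0],[0,0.001,0,-0.02,0,-0.12,0],[0,0.001,0,-0.02,0,-0.12,0],[0,0.001,0,-0.02,0,-0.12,0],[0,0.001,0,-0.02,0,-0.12,0],[0,0.001,0,-0.02,0,-0.12,0],[0,0.001,0,-0.02,0,-0.12,0]]])

```text
time_s: 17.57
eef_pos: [492.8, 193.2, 64.9]
eef_rot: [[-0.008, -0.108, -0.994], [-0.001, -0.994, 0.108], [-1.0, 0.002, 0.007]]
ft_force: [-7.7, 1.7, 1.0]
grip_width: 15.6
```

```bash
python3 -c "
from h import *
st()
d=cam('wrist');crop(d['color'],220,0,420,200,3.8,'pics/w12c.png')"
```

```text
along 43.06 lat -0.33 z 64.93 Fu -7.84 Fn 0.86 Fz 1.04
t 17.5667 turn [-0.0028  0.0074 -0.0018] shift cm [-0.075 -0.02   4.307] in target axes [-0.107 -0.032  4.306] F [-7.7   1.67  1.04] M [0.706 2.556 0.08 ] pos [492.79 193.17  64.93] tiltx [-0.0076 -0.001  -1.    ]
w 15.552742469399194
```

View pics/w12c.png

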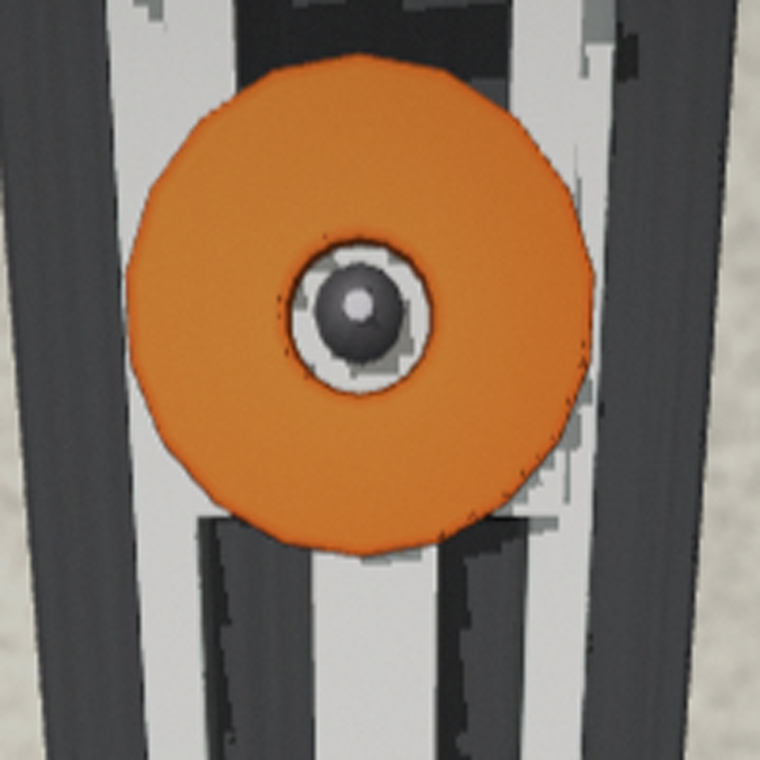

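Emit:
play_rows(plan=[[[-0.001,0.004,-0.001,-0.04,-0.02,-0.16,0],[0,0.004,0,-0.02,0,-0.17,0],[0,0.003,0,-0.02,0,-0.17,0],[0,0.003,0,-0.02,0,-0.17,0],[0,0.003,0,-0.02,0,-0.17,0],[0,0.003,0,-0.02,0,-0.17,0],[0,0.003,0,-0.02,0,-0.17,0],[0,0.003,0,-0.02,0,-0.17,0]]])

```text
time_s: 18.28
eef_pos: [494.0, 192.9, 64.4]
eef_rot: [[-0.003, -0.108, -0.994], [-0.002, -0.994, 0.108], [-1.0, 0.002, 0.003]]
ft_force: [-8.4, 3.2, 2.6]
grip_width: 15.4
```

```bash
python3 -c "
from h import *
st()"
```

```text
along 44.32 lat -0.48 z 64.35 Fu -8.68 Fn 2.27 Fz 2.63
t 18.2833 turn [-0.0031  0.0031 -0.0023] shift cm [-0.151 -0.033  4.433] in target axes [-0.165 -0.047  4.432] F [-8.4   3.16  2.63] M [0.989 3.202 0.129] pos [494.03 192.89  64.35] tiltx [-0.0033 -0.0019 -1.    ]
w 15.402707462907474
```

Emit:
play_rows(plan=[[[-0.002,0.004,-0.001,-0.06,-0.02,-0.2,0],[-0.001,0.003,-0.001,-0.06,0,-0.2,0],[0,0.003,0,-0.06,0,-0.2,0],[0,0.003,0,-0.06,0,-0.2,0],[0,0.003,0,-0.06,0,-0.2,0],[0,0.003,0,-0.06,0,-0.2,0],[0,0.003,0,-0.05,0,-0.2,0],[0,0.003,0,-0.05,0,-0.2,0]]])

```text
time_s: 18.95
eef_pos: [494.3, 192.5, 64.5]
eef_rot: [[-0.007, -0.107, -0.994], [-0.002, -0.994, 0.107], [-1.0, 0.002, 0.007]]
ft_force: [-9.3, 3.1, 1.7]
grip_width: 15.6
```

```bash
python3 -c "
from h import *
st()
e=cam('side');crop(e['color'],280,100,370,190,7,'pics/s13.png')"
```

```text
along 44.60 lat -0.82 z 64.55 Fu -9.60 Fn 2.12 Fz 1.70
t 18.95 turn [-0.0026  0.0067 -0.0024] shift cm [-0.115 -0.069  4.461] in target axes [-0.145 -0.081  4.46 ] F [-9.32  3.12  1.7 ] M [1.09  3.297 0.086] pos [494.27 192.52  64.55] tiltx [-0.0069 -0.0017 -1.    ]
w 15.615586816065933
```

View pics/s13.png

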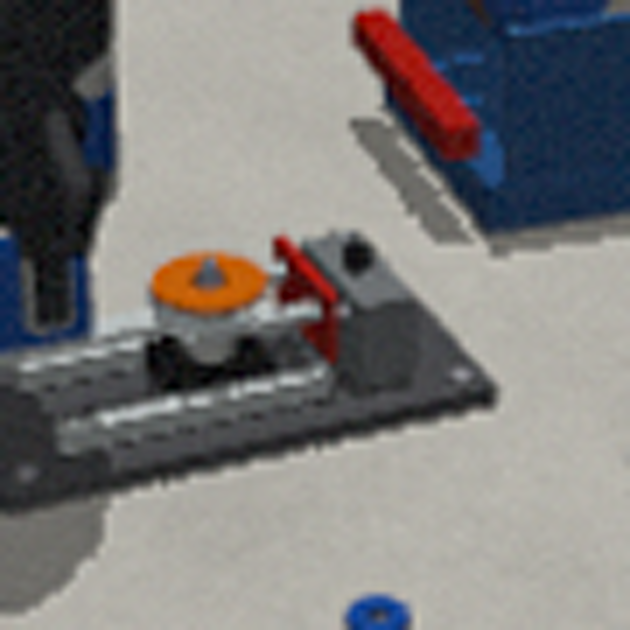

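Emit:
play_rows(plan=[[[-0.001,0.005,-0.001,-0.05,-0.04,-0.24,0],[-0.001,0.005,-0.001,-0.05,-0.04,-0.24,0],[0,0.004,0,-0.05,-0.03,-0.24,0],[0,0.004,0,-0.05,-0.03,-0.24,0],[0,0.004,0,-0.05,-0.02,-0.24,0],[0,0.004,0,-0.05,-0.02,-0.24,0],[0,0.004,0,-0.05,-0.02,-0.24,0],[0,0.004,0,-0.05,-0.02,-0.24,0]]])

```text
time_s: 19.67
eef_pos: [495.4, 192.4, 64.1]
eef_rot: [[-0.007, -0.108, -0.994], [-0.005, -0.994, 0.108], [-1.0, 0.006, 0.006]]
ft_force: [-12.0, 2.8, 2.5]
grip_width: 15.6
```

```bash
python3 -c "
from h import *
st()"
```

```text
along 45.68 lat -0.79 z 64.07 Fu -12.24 Fn 1.48 Fz 2.51
t 19.6667 turn [-0.0035  0.0059 -0.0058] shift cm [-0.166 -0.061  4.57 ] in target axes [-0.193 -0.078  4.568] F [-12.02   2.76   2.51] M [1.115 3.818 0.044] pos [495.35 192.44  64.07] tiltx [-0.0065 -0.0052 -1.    ]
w 15.564987345332002
```

Emit:
play_rows(plan=[[[0,0.004,-0.002,-0.05,-0.02,-0.2,0],[0,0.004,-0.002,-0.05,-0.02,-0.2,0],[0,0.003,-0.001,-0.05,-0.02,-0.2,0],[0,0.003,0,-0.05,-0.02,-0.2,0],[0,0.003,0,-0.05,-0.02,-0.2,0],[0,0.003,0,-0.05,-0.02,-0.2,0],[0,0.003,0,-0.05,-0.02,-0.2,0],[0,0.003,0,-0.05,-0.02,-0.2,0]]])

```text
time_s: 20.33
eef_pos: [495.3, 192.5, 64.3]
eef_rot: [[-0.009, -0.109, -0.994], [-0.004, -0.994, 0.109], [-1.0, 0.005, 0.009]]
ft_force: [-10.1, 1.9, 2.0]
grip_width: 15.4
```

```bash
python3 -c "
from h import *
st()"
```

```text
along 45.65 lat -0.70 z 64.31 Fu -10.28 Fn 0.81 Fz 1.98
t 20.3333 turn [-0.0044  0.0087 -0.0052] shift cm [-0.129 -0.048  4.566] in target axes [-0.169 -0.068  4.565] F [-10.14   1.88   1.98] M [0.869 3.275 0.107] pos [495.32 192.54  64.31] tiltx [-0.0092 -0.0043 -0.9999]
w 15.400664100526486
```

Emit:
play_rows(plan=[[[-0.001,0.005,-0.002,-0.05,-0.02,-0.2,0],[-0.001,0.005,-0.002,-0.05,-0.02,-0.2,0],[-0.001,0.004,-0.001,-0.05,-0.02,-0.2,0],[0,0.004,0,-0.05,-0.02,-0.2,0],[0,0.004,0,-0.05,-0.02,-0.2,0],[0,0.004,0,-0.05,-0.02,-0.2,0],[0,0.004,0,-0.05,-0.02,-0.2,0],[0,0.004,0,-0.05,-0.02,-0.2,0]]])

```text
time_s: 21.0
eef_pos: [495.3, 192.4, 63.9]
eef_rot: [[-0.004, -0.108, -0.994], [-0.005, -0.994, 0.108], [-1.0, 0.005, 0.004]]
ft_force: [-9.5, 2.7, 0.1]
grip_width: 15.5
```

```bash
python3 -c "
from h import *
st()"
```

```text
along 45.59 lat -0.86 z 63.87 Fu -9.78 Fn 1.73 Fz 0.14
t 21.0 turn [-0.0031  0.0039 -0.005 ] shift cm [-0.196 -0.069  4.56 ] in target axes [-0.213 -0.085  4.559] F [-9.54  2.74  0.14] M [0.957 3.321 0.108] pos [495.25 192.38  63.87] tiltx [-0.0044 -0.0046 -1.    ]
w 15.479546577165813
```

Emit:
play_rows(plan=[[[-0.001,0.004,-0.002,-0.09,-0.03,-0.2,0],[-0.001,0.004,-0.002,-0.09,-0.03,-0.2,0],[-0.001,0.004,-0.002,-0.08,-0.02,-0.2,0],[0,0.004,0,-0.08,-0.02,-0.2,0],[0,0.004,0,-0.08,-0.02,-0.2,0],[0,0.004,0,-0.08,-0.02,-0.2,0],[0,0.004,0,-0.08,-0.02,-0.2,0],[0,0.004,0,-0.08,-0.02,-0.2,0]]])

```text
time_s: 21.67
eef_pos: [495.0, 192.3, 64.0]
eef_rot: [[-0.003, -0.108, -0.994], [-0.004, -0.994, 0.108], [-1.0, 0.004, 0.003]]
ft_force: [-9.1, 2.8, -1.6]
grip_width: 15.6
```

```bash
python3 -c "
from h import *
st()"
```

```text
along 45.36 lat -0.95 z 63.97 Fu -9.34 Fn 1.81 Fz -1.63
t 21.6667 turn [-0.0029  0.0028 -0.0042] shift cm [-0.191 -0.08   4.537] in target axes [-0.203 -0.094  4.536] F [-9.1   2.77 -1.63] M [1.041 2.975 0.12 ] pos [495.01 192.31  63.97] tiltx [-0.0032 -0.0039 -1.    ]
w 15.604591589791758
```

Emit:
play_rows(plan=[[[0,0.001,-0.001,0,-0.02,0,0],[-0.001,0,-0.001,0,-0.02,0.1,0],[-0.001,0,-0.001,0,-0.02,0.1,0],[0,0,0,0,0,0.15,0],[0,0,0,0,0,0.2,0],[0,0,0,0,0,0.2,0],[0,0,0,0,0,0.2,0],[0,0,0,0,0,0.1,0]]])

```text
time_s: 22.33
eef_pos: [485.4, 194.7, 64.9]
eef_rot: [[0.002, -0.105, -0.994], [0.0, -0.994, 0.105], [-1.0, -0.0, -0.002]]
ft_force: [-0.0, -0.7, -1.9]
grip_width: 15.6
```

```bash
python3 -c "
from h import *
st()
d=cam('wrist');crop(d['color'],220,0,420,200,3.8,'pics/w14c.png')"
```

```text
along 35.51 lat 0.41 z 64.91 Fu 0.03 Fn -0.65 Fz -1.91
t 22.3333 turn [ 0.     -0.0016  0.0002] shift cm [-0.114  0.042  3.551] in target axes [-0.109  0.042  3.551] F [-0.04 -0.65 -1.91] M [ 0.021  0.052 -0.039] pos [485.36 194.7   64.91] tiltx [ 1.6e-03  1.0e-04 -1.0e+00]
w 15.599214678690938
```

View pics/w14c.png

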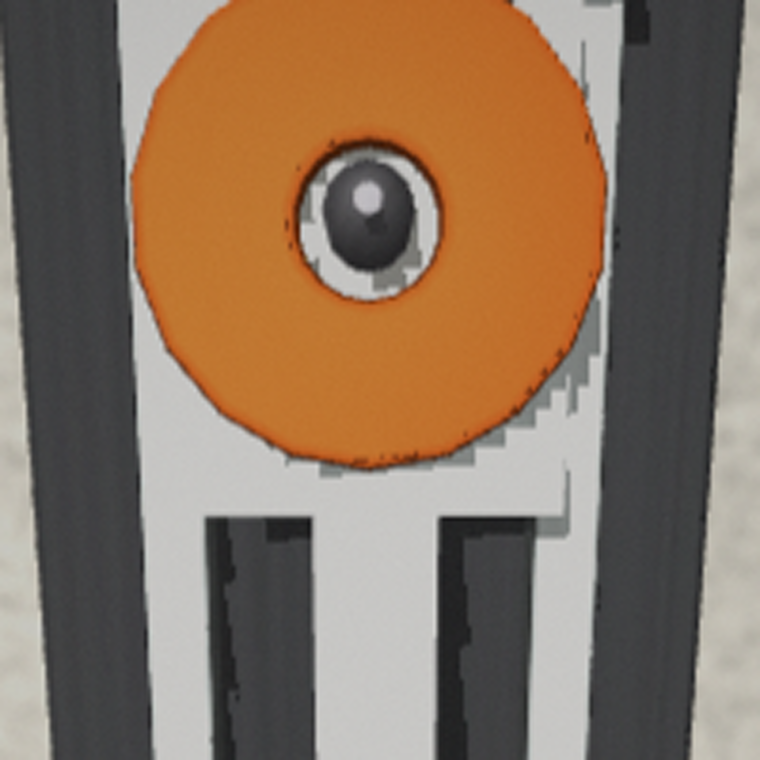

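Emit:
play_rows(plan=[[[0,-0.001,0,-0.02,0.04,0.4,0],[0,0,0,0,0,0.6,0],[0,0,0,0,0,0.7,0],[0,0,0,0,0,0.7,0],[0,0,0,0,0,0.7,0],[0,0,0,0,0,0.7,0],[0,0,0,0,0,0.6,0],[0,0,0,0,0,0.4,0]]])

```text
time_s: 23.05
eef_pos: [432.7, 199.6, 65.2]
eef_rot: [[0.001, -0.105, -0.994], [0.0, -0.994, 0.105], [-1.0, -0.001, -0.001]]
ft_force: [0.4, 0.3, -2.2]
grip_width: 15.5
```

```bash
python3 -c "
from h import *
st()"
```

```text
along -17.40 lat -0.22 z 65.15 Fu 0.41 Fn 0.36 Fz -2.17
t 23.05 turn [-0.0001 -0.0009  0.0005] shift cm [-0.083 -0.023 -1.74 ] in target axes [-0.085 -0.023 -1.74 ] F [ 0.44  0.32 -2.17] M [0.057 0.065 0.005] pos [432.68 199.59  65.15] tiltx [ 9.e-04  4.e-04 -1.e+00]
w 15.517860103850223
```

Emit:
play_rows(plan=[[[0,0,0,0,-0.02,0.6,0],[0,0,0,0,0,0.8,0],[0,0,0,0,0,0.9,0],[0,0,0,0,0,0.9,0],[0,0,0,0,0,0.6,0],[0,0,0,0,0,0.3,0],[0,0,0,0,0,0,0],[0,0,0,0,0,0,0]]])

```text
time_s: 23.72
eef_pos: [386.2, 204.8, 65.5]
eef_rot: [[0.001, -0.103, -0.995], [0.001, -0.995, 0.103], [-1.0, -0.001, -0.001]]
ft_force: [0.6, -0.4, -1.3]
grip_width: 15.4
```

```bash
python3 -c "
from h import *
st();go([474.6,-152.1,110],-.177)
d=cam('wrist');crop(d['color'],200,0,440,200,3.2,'pics/w15c.png')"
```

```text
along -64.15 lat 0.05 z 65.53 Fu 0.61 Fn -0.33 Fz -1.32
t 23.7167 turn [ 0.0016 -0.0013  0.0013] shift cm [-0.039  0.013 -6.415] in target axes [-4.700e-02  3.000e-03 -6.415e+00] F [ 0.57 -0.39 -1.32] M [-0.01  -0.008  0.033] pos [386.21 204.76  65.53] tiltx [ 0.0015  0.0012 -1.    ]
w 15.36671167380621
t 23.7167 turn [ 0.0736 -0.0013  0.0014] shift cm [ -4.477  34.576 -12.482] in target axes [ -4.447  33.572 -14.984] F [ 0.57 -0.39 -1.32] M [-0.01  -0.008  0.033] pos [386.21 204.76  65.53] tiltx [ 0.0015  0.0012 -1.    ]
```

View pics/w15c.png

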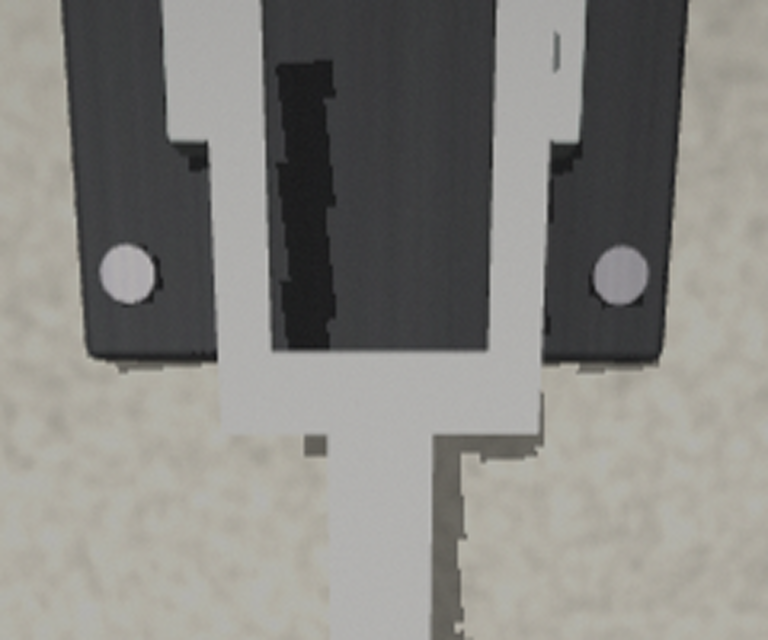

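Emit:
play_rows(plan=[[[0,0,0,-0.5,0,0,0],[0,-0.001,0.001,-1,0,0,0],[0.005,0,0,-1,0.5,-0.2,0],[0.01,0,0,-0.8,1.2,-0.5,0],[0.01,0,0,-0.6,2,-0.8,0],[0.01,0,0,0,2.4,-1,0],[0.01,0,0,0,2.6,-1,0],[0.01,0,0,0,2.6,-1,0]]])

```text
time_s: 24.43
eef_pos: [420.5, 86.8, 109.4]
eef_rot: [[0.005, -0.154, -0.988], [0.001, -0.988, 0.154], [-1.0, -0.002, -0.004]]
ft_force: [-0.1, 0.7, -1.2]
grip_width: 15.3
```

```bash
python3 -c "
from h import *
go([474.6,-152.1,105],-.177)"
```

```text
t 24.4333 turn [ 0.022  -0.0043  0.002 ] shift cm [ 0.438 22.77  -9.036] in target axes [ 0.443 22.565 -9.536] F [-0.11  0.7  -1.24] M [ 0.002 -0.032 -0.022] pos [420.46  86.82 109.43] tiltx [ 0.0046  0.0012 -1.    ]
```

Emit:
play_rows(plan=[[[0.007,-0.001,0.001,0,2.6,-1,0],[0.005,-0.001,0,0,2.6,-1.1,0],[0.004,-0.001,0,0,2.6,-1.1,0],[0.003,0,0,0,2.6,-1.1,0],[0,0,0,0,2.6,-1.1,0],[0,0,0,0,2.4,-1,0],[0,0,0,0,2,-0.8,0],[0,0,0,0,1.5,-0.6,0]]])

```text
time_s: 25.1
eef_pos: [469.7, -126.5, 113.3]
eef_rot: [[0.006, -0.178, -0.984], [0.0, -0.984, 0.178], [-1.0, -0.001, -0.006]]
ft_force: [-0.0, 0.5, -2.1]
grip_width: 15.6
```

```bash
python3 -c "
from h import *
go([474.6,-152.1,105],-.177)"
```

```text
t 25.1 turn [-0.0021 -0.0062  0.0013] shift cm [ 0.831  2.431 -0.937] in target axes [ 0.829  2.432 -0.937] F [-0.02  0.54 -2.11] M [ 0.014 -0.001 -0.069] pos [ 469.66 -126.51  113.29] tiltx [ 6.3e-03  2.0e-04 -1.0e+00]
```

Emit:
play_rows(plan=[[[-0.001,-0.002,0.001,0.1,0.8,-0.3,0],[0,-0.002,0,0.2,0.5,-0.2,0],[0,-0.002,0,0.2,0.3,-0.1,0],[0,0,0,0.2,0.2,-0.1,0],[0,0,0,0,0,0,0],[0,0,0,0,0,0,0],[0,0,0,0,0,0,0],[0,0,0,0,0,0,0]]])

```text
time_s: 25.77
eef_pos: [474.1, -147.7, 105.7]
eef_rot: [[-0.001, -0.18, -0.984], [0.0, -0.984, 0.18], [-1.0, -0.0, 0.001]]
ft_force: [0.7, -0.1, -2.6]
grip_width: 15.6
```

```bash
python3 -c "
from h import *
go([474.6,-152.1,70],-.177)
d=cam('wrist');crop(d['color'],200,0,440,300,2.6,'pics/w16.png')"
```

```text
t 25.7667 turn [-0.0037  0.0013  0.0001] shift cm [ 3.572  0.424 -0.135] in target axes [ 3.572  0.424 -0.129] F [ 0.72 -0.09 -2.59] M [ 0.011  0.013 -0.009] pos [ 474.08 -147.7   105.72] tiltx [-1.2e-03  3.0e-04 -1.0e+00]
```

View pics/w16.png

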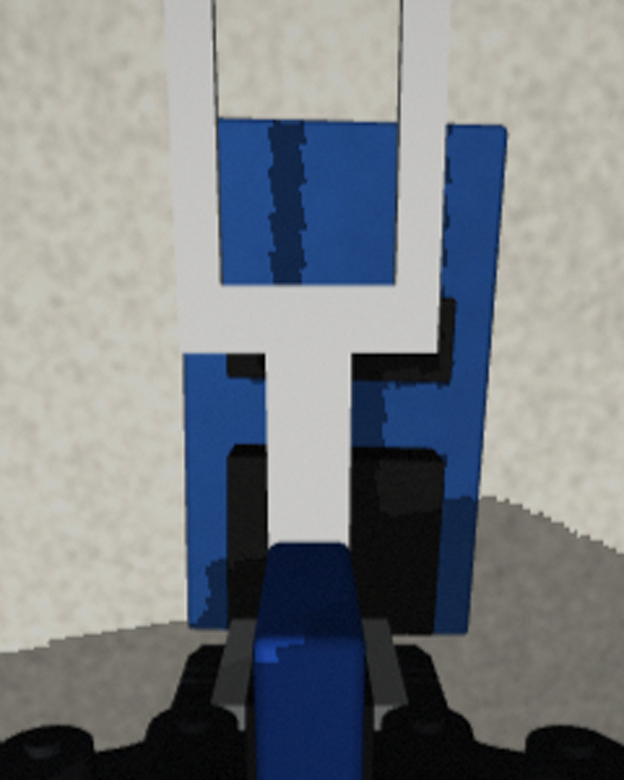

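Emit:
play_rows(plan=[[[-0.002,0.001,0,0.2,0.2,-0.06,0],[-0.001,0,0,0.5,0.2,-0.06,0],[0,0,0,0.8,0,0,0],[0,0,0,0.9,0,0,0],[0,0,0,0.8,0,0,0],[0,0,0,0.5,0,0,0],[0,0,0,0.2,0,0,0],[0,0,0,0,0,0,0]]])

```text
time_s: 26.48
eef_pos: [473.8, -151.4, 61.7]
eef_rot: [[-0.002, -0.175, -0.984], [0.001, -0.984, 0.175], [-1.0, -0.0, 0.002]]
ft_force: [0.0, 0.1, -2.3]
grip_width: 15.5
```

```bash
python3 -c "
from h import *
go([474.6,-152.1,46.2],-.177)"
```

```text
t 26.4833 turn [0.0006 0.0017 0.0002] shift cm [ 1.552  0.05  -0.097] in target axes [ 1.552  0.049 -0.095] F [ 0.    0.12 -2.33] M [ 0.016  0.044 -0.03 ] pos [ 473.75 -151.45   61.72] tiltx [-1.7e-03  5.0e-04 -1.0e+00]
```

Emit:
play_rows(plan=[[[0.001,0.001,0,0.2,0.05,-0.08,0],[0,0.001,0,0.3,0,0,0],[0,0,0,0.3,0,0,0],[0,0,0,0.2,0,0,0],[0,0,0,0.1,0,0,0],[0,0,0,0,0,0,0],[0,0,0,0,0,0,0],[0,0,0,0,0,0,0]]])

```text
time_s: 27.15
eef_pos: [475.4, -152.3, 50.3]
eef_rot: [[0.002, -0.176, -0.984], [-0.0, -0.984, 0.176], [-1.0, -0.0, -0.002]]
ft_force: [0.3, -0.4, -2.3]
grip_width: 15.5
```

```bash
python3 -c "
from h import *
go([474.6,-152.1,46.2],-.177)"
```

```text
t 27.15 turn [-0.0002 -0.0022  0.0001] shift cm [ 0.408 -0.007  0.081] in target axes [ 0.408 -0.007  0.08 ] F [ 0.28 -0.41 -2.29] M [ 0.02  -0.022 -0.008] pos [ 475.37 -152.31   50.28] tiltx [ 2.2e-03 -3.0e-04 -1.0e+00]
```

Emit:
play_rows(plan=[[[0,-0.001,0,0.1,0,0.05,0],[0,-0.001,0,0.1,0,0.02,0],[0,0,0,0.1,0,0,0],[0,0,0,0.06,0,0,0],[0,0,0,0,0,0,0],[0,0,0,0,0,0,0],[0,0,0,0,0,0,0],[0,0,0,0,0,0,0]]])

```text
time_s: 27.82
eef_pos: [475.0, -152.2, 46.8]
eef_rot: [[0.001, -0.176, -0.984], [-0.0, -0.984, 0.176], [-1.0, -0.0, -0.001]]
ft_force: [0.5, -0.5, -2.1]
grip_width: 15.1
```

```bash
python3 -c "
from h import *
go([474.6,-152.1,46.1],-.177)"
```

```text
t 27.8167 turn [-0.0001 -0.001   0.0002] shift cm [ 0.066 -0.     0.041] in target axes [ 0.066 -0.     0.041] F [ 0.48 -0.54 -2.15] M [-0.013  0.036 -0.061] pos [ 475.   -152.18   46.76] tiltx [ 0.0011 -0.     -1.    ]
```

Not touching yet (Fz still carries the paddle); 0.7 mm left.

Emit:
play_rows(plan=[[[0,-0.001,0,0.04,0,0.03,0],[0,0,0,0.03,0,0,0],[0,0,0,0.02,0,0,0],[0,0,0,0,0,0,0],[0,0,0,0,0,0,0],[0,0,0,0,0,0,0],[0,0,0,0,0,0,0],[0,0,0,0,0,0,0]]])

```text
time_s: 28.48
eef_pos: [474.8, -152.1, 46.1]
eef_rot: [[0.0, -0.176, -0.984], [0.0, -0.984, 0.176], [-1.0, -0.0, -0.0]]
ft_force: [-0.5, 0.8, -1.0]
grip_width: 15.7
```

```bash
python3 -c "
from h import *
go([474.6,-152.1,46.1],-.177)"
```

```text
t 28.4833 turn [-0.     -0.0004  0.0002] shift cm [ 0.003 -0.     0.025] in target axes [ 0.003 -0.     0.025] F [-0.48  0.79 -1.04] M [0.032 0.118 0.009] pos [ 474.85 -152.15   46.13] tiltx [ 5.e-04  1.e-04 -1.e+00]
```

Emit:
play_rows(plan=[[[0,0,0,0.01,0,0,0],[0,0,0,0,0,0,0.4],[0,0,0,0,0,0,0.7],[0,0,0,0,0,0,1],[0,0,0,0,0,0,1],[0,0,0,0,0,0,1],[0,0,0,0,0,0,1],[0,0,0,0,0,0,1]]])

```text
time_s: 29.15
eef_pos: [476.3, -152.5, 47.2]
eef_rot: [[0.004, -0.175, -0.984], [-0.001, -0.984, 0.175], [-1.0, 0.0, -0.004]]
ft_force: [-0.7, 0.3, -0.5]
grip_width: 85.4
```

```bash
python3 -c "
from h import *
go([474.6,-152.1,150],-.177)
d=cam('wrist');crop(d['color'],200,0,440,300,2.6,'pics/w17.png')"
```

```text
t 29.15 turn [ 0.0006 -0.0038 -0.0002] shift cm [-1.028e+01 -7.000e-03  1.390e-01] in target axes [-1.0279e+01 -8.0000e-03  1.7800e-01] F [-0.75  0.31 -0.53] M [-0.005 -0.019 -0.002] pos [ 476.34 -152.49   47.21] tiltx [ 3.7e-03 -8.0e-04 -1.0e+00]
```

View pics/w17.png

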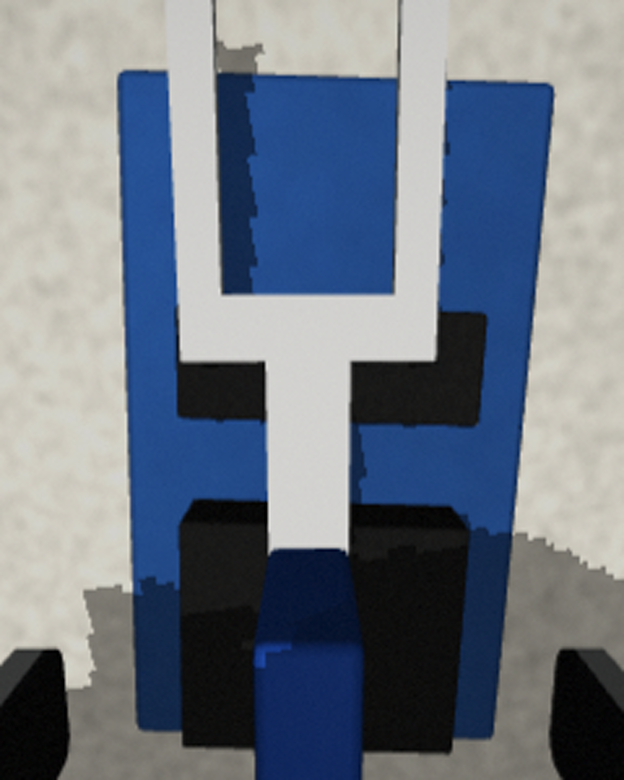

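Emit:
play_rows(plan=[[[0,-0.002,0,-0.5,0,0.05,1],[0,-0.001,0,-1.5,0,0,1],[0,0,0,-2.5,0,0,1],[0,0,0,-2.5,0,0,1],[0,0,0,-2.5,0,0,1],[0,0,0,-1.5,0,0,1],[0,0,0,-0.5,0,0,1],[0,0,0,0,0,0,1]]])

```text
time_s: 29.87
eef_pos: [474.1, -152.6, 168.5]
eef_rot: [[-0.003, -0.176, -0.984], [-0.0, -0.984, 0.176], [-1.0, 0.001, 0.003]]
ft_force: [0.8, 0.7, -0.9]
grip_width: 85.2
```

```bash
python3 -c "
from h import *
go([474.6,-152.1,46],-.177)
d=cam('wrist');a=d['color'][0:300,160:480]
e=cam('side');b=e['color'][100:250,240:400];b=cv2.resize(b,(640,600)[:2],interpolation=cv2.INTER_CUBIC)
cv2.imwrite('pics/s18.png',b);cv2.imwrite('pics/w18.png',a)
t=cam('top');crop(t['color'],170,100,400,230,3.4,'pics/t18.png')"
```

```text
t 29.8667 turn [ 0.0004  0.003  -0.001 ] shift cm [12.248 -0.066 -0.075] in target axes [12.248 -0.054 -0.038] F [ 0.85  0.65 -0.91] M [ 0.011 -0.041  0.006] pos [ 474.13 -152.57  168.48] tiltx [-3.1e-03 -5.0e-04 -1.0e+00]
```

View pics/s18.png

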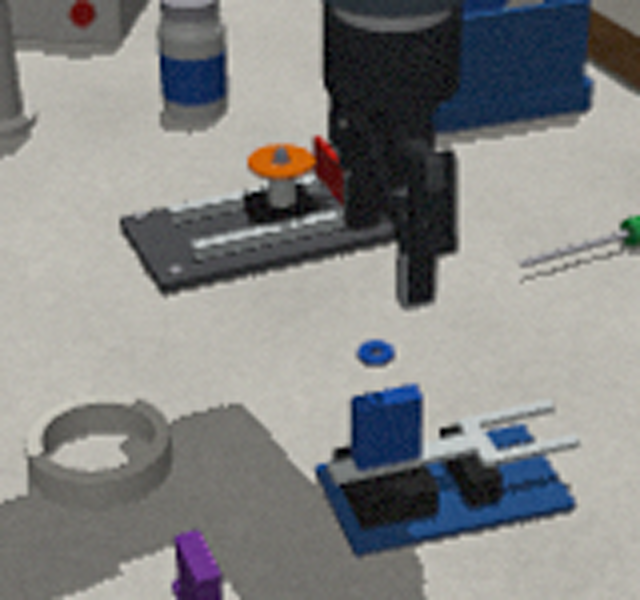

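View pics/t18.png

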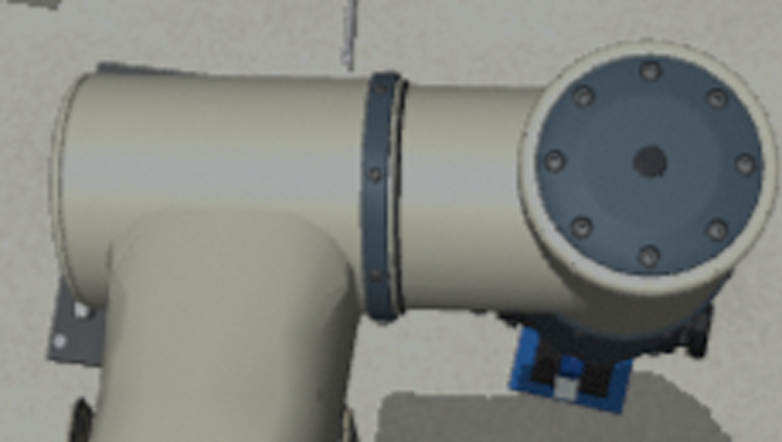

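View pics/w18.png

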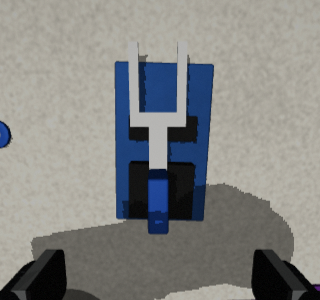

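```bash
python3 -c "
from h import *
print(job.close_job())"
```

```text
the job is handed in; nothing more can be done
None
```

The job is done and handed in at about 30 s. The orange ring lies flat on the white post around the pin, and the paddle is back level on its stand.

- **Stop:** The fork tips met it when the shuttle had travelled about 26 mm. I pressed it in about 4 mm and held that for about 2 s. Peak push was 12.2 N, settling to about 9.5 N, and the position stayed within 0.3 mm.
- **Retreat:** I drew the fork straight back about 110 mm before lifting it. The forces returned to baseline.
- **Last checks:** The side and wrist views show the paddle lying on both rubber blocks near its starting pose. The side view shows the ring flat on the post around the pin. The gripper is open and clear at a tool height of 168 mm. The arm blocked the top view of the fixture, so nothing could be checked from there.
- **Disagreements:**
  - During the press the paddle tipped nose-down by up to about 0.01 rad and drifted about 1 mm sideways. Both were corrected.
  - Force and position readings of how far the stop was pressed differed by up to about 1 mm on the way in. They agreed at about 4 mm during the hold.
  - The stand's foot is blue in the images, not grey as described.

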